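Set the clamp dial, hold the sliding leg at its mark and close the cam lever

ROBOT

A 6-joint arm with a two-finger parallel gripper is mounted at the origin on the work surface. World frame = base frame: x ahead of the robot, y to its left, z up, the work surface at z = 0. Lengths are in m, angles in rad, forces in N, time in s.
With the tool pointing down it reaches from about 0.425 to 0.95 m from the base axis. Payload 14.7 kg.
Tool frame: the origin (TCP) lies midway between the tips of the shut fingers; the grasp point (between the pads) lies behind it (robot.pinch_z is the z of the grasp point in the tool frame, in m); z points along the fingers, y is the direction in which the jaws open and shut (so a half turn about z gives the same grasp; the last joint's range is limited). The gripper opens to 85 mm and grips with 20 to 120 N. Pads are 22 mm wide; open, the fingers measure 114 mm over their backs; the gripper's body (76 mm by 85 mm) begins 54 mm behind the grasp point. The pads swing forward as they close: fully open they stand 13 mm farther back than shut.
Start: joints at [1.082, 0.48, 1.596, -0, 1.065, -0.047], TCP at [0.278, 0.588, 0.231] pointing down, gripper open.
Joint ranges: [-2.75, 2.75], [-0.82, 2.05], [0.23, 2.67], [-1.56, 4.7], [0.09, 2.69], [-2.92, 2.92]. Speed limits (rad/s): [1.89, 1.89, 2.39, 3.01, 3.01, 3.01].

INTERFACE

Orientations are given as a rotation vector (axis times angle).
In Python, from bench import monitor, imaging, ticket, robot gives the robot as it stands.
- The arm moves only by the tool move_arm, never from a script. Its argument "moves" is a list that holds one entry, the list of rows, each a list of 7 numbers: the shift along the tool's x, y, z in cm, then the turn, a rotation vector about the tool's x, y, z in degrees, then the closure, from -1 (fully open) to 1 (shut). A call has 1 to 5 rows; each row shifts and turns the pose as measured when the row begins, along the tool's axes as they then stand; what a row does not reach is not made up. A row lasts 1/10 s, in which the tool goes at most 50 mm and 8.59 degrees, less where a joint would pass 70% of its speed; a pose out of reach is approached as far as the arm can. A call with a gripper value outside its range is refused whole. The fingers move at their own pace and stop on an object; "newtons" is the grip in N (left out, the last holds). Time passes only in rows, so rows that do not move let the fingers close. It gives the time, the measured TCP pose, the force and the opening at its end, in the units of the state.
- monitor.get_state(): the state, without advancing time (a new reading comes with each control period).
- imaging.get_image(name): name is "scene" or "side" or "wrist"; returns a dict with "frame" (480x640x3 uint8, blue, green, red), "fovy" (degrees; the focal length in pixels is half the picture's height over the tangent of half this angle, whatever the lens; pixels are square), "cx", "cy" (the principal point, pixels), "k1" (the pictures are not rectified: a ray, as slopes to the right and down, at radius r is drawn at 1 + k1 r^2 times it, then the intrinsics apply), "R" (3x3) and "t" (3): a world point X has camera coordinates R X + t. Camera axes: x right, y down, z forward; pixel columns grow to the right and rows downward; lengths in m; the calibration is good to about 2 mm. A picture is of the moment at which its call begins. There is no depth.
- ticket.close_job(): hands the job in, once; it reports no verdict.
The state is a dict: "time": time; "joints": joint angles; "qd": joint speeds; "effort": joint torques, N m; "tool_pos": TCP position; "orientation": TCP orientation; "force": force on the tool from outside, world axes, zero at the start; "ft_torque": the same for the moment, N m; "grip_width": finger opening in m.
Only numpy, scipy, OpenCV 4.12 (cv2) and the standard library are available. Lean on these libraries where they do the work, as an engineer would, in place of code of your own. Each camera call takes 0.05 s, during which the arm holds its last target.

TASK

On the leg-setting fixture, first turn the black clamp-tension dial until its white pointer points at the green mark. Then push the yellow plate to slide the sprung leg out until its black pointer lies at the middle of the red length mark and, holding it there, slide the red cam lever fully closed. Finish while still holding the leg at the mark with your fingers, the lever closed: do not let go, and leave the loose parts around the fixture alone.

Things in the scene. Friction and masses are not known exactly. Their poses are not given: they have to be found in the camera images.
- fixture: Leg-setting fixture, fixed to the bench: base plate 160 x 440 x 12 mm; a grey clamp sleeve 100 x 115 mm, top 50 mm above the bench, at its -y end carries the dial; a 24 mm square aluminium leg comes out of the sleeve. Origin on the bench, below the leg's centre line, 210 mm in +y from the dial axis. Its +y axis is the direction in which the leg slides out; z is up.
- dial_grip (a point): Centre of the black dial's grip bar, on the dial's vertical axis, 78 mm above the bench. The bar is 46 mm long (along the pointer), 14 mm thick, 28 mm high (64 to 92 mm above the bench), on a disc 54 mm across with its top 64 mm above the bench. The dial turns both ways (at least 2.5 rad from its start; 0.06 N m) and stays where it is left.
- dial_pointer (a point): Point of the dial's white pointer, 36 mm from the dial axis; it turns with the dial.
- dial_mark_point (a point): Middle of the green mark on the white dial plate, also 36 mm from the dial axis (its height is that of dial_pointer): the dial is set when dial_pointer comes here. From the start it is 0.4 to 1.5 rad counter-clockwise seen from above.
- leg_pointer (a point): Tip of the black pointer that sticks out from the +x end of the yellow plate, level with the middle of the plate's 8 mm thickness. The leg is at length when leg_pointer has the same place as mark along the fixture's y axis.
- mark: Red length mark on the white scale strip, 34 x 10 x 6 mm, 10 mm along the slide; origin at the centre of its underside, axes parallel to the fixture's. It lies 45 to 95 mm of leg travel out from the start; its place changes.
- leg: The sliding leg with the yellow upright plate across its end: plate 8 mm thick along fixture y, from 115 mm on the -x side of the leg's centre line to 30 mm on its +x side, 16 to 95 mm above the bench. Origin on the bench below the centre line, at the plate's mid-thickness; axes as the fixture's. Travel 120 mm in +y. A spring always draws it back (3 N drawn in, 6 N at 100 mm), also with the lever closed.
- plate_face (a point): Point on the -y face of the yellow plate, on the leg's centre line, 75 mm above the bench (20 mm below the plate's top). Push the face towards fixture +y to slide the leg out. Fingers have free room before the face 90 mm to the -x side of this point; lever arm and leg stay below 56 mm.
- lever (a joint): Red cam lever's angle (rad): 0 to 0.08 at the start (open), 0.5 = fully closed, at its stop. It pivots on a vertical axis on the leg, 126.5 mm in -y from the plate's face, and travels with the leg; friction 0.1 N m (1 N at the post), stays where it is left. Open, its arm slants to the -x side; it closes when the post is pushed towards fixture +x.
- lever_post (a point): Centre of the thumb post at the lever's end, 75 mm above the bench, 110 mm from the pivot. Post: 10 mm thick x 28 mm along the arm, top 93 mm up. It sweeps 2 to 11 mm in front of the yellow plate's -y face, from 43 mm on the -x side of the leg's centre line (open) to 11 mm on its +x side (closed): fingers pressed on the plate and moved along it to +x push the post before them.
- parts_bin: Bystander: small green open-fronted parts bin with metal parts in it, 160 x 100 x 75 mm, loose on the bench; origin at the centre of its underside.
- clevis_center (a point): Bystander: steel clevis bracket, 60 x 50 x 57 mm, loose; its centre.
- rod_foot_center (a point): Bystander: rust-brown rod foot, 70 x 36 x 80 mm, standing loose; its centre.

How it is judged:
By the outcome, as a careful person would: the job done as asked, in the order asked, and still so for the second after the job is handed in, while the arm keeps its last pose, push and grip.
It also fails if it takes over 51 s, if anything falls off the work surface, if the arm or the gripper's body presses on something with over 40 N, if the wrist force passes 120 N, or if a joint passes its speed limit or range.

## Working session

There is one attempt and no reset: what is moved stays moved. The work goes in short steps, Python scripts to look and compute and a tool call to move; the robot and the scene stay as the last step left them, time stands still between calls to the robot, and variables do not carry over. Pictures are saved under pics/ and viewed, and the job is handed in when it is done.

Besides the shell and the picture viewer there is one more tool, called after "Call:" by a JSON object that holds its "fn" and its "kwargs". move_arm: Moves the arm, as the interface text tells. Its arguments: {"type":"object","properties":{"moves":{"type":"array","items":{"type":"array","items":{"type":"array","items":{"type":"number"}}}},"newtons":{"type":"number"}},"required":["moves"]}

```bash
ls; mkdir -p pics; cat > h.py <<'E'
import numpy as np, cv2
from bench import monitor, imaging, ticket, robot
from scipy.spatial.transform import Rotation as Ro
def K(im):
    f=240/np.tan(np.radians(im['fovy'])/2); return f
def ray(im,u,v):
    f=K(im); d=np.array([(u-im['cx'])/f,(v-im['cy'])/f]); s=d.copy()
    for _ in range(50): s=d/(1+im['k1']*(s@s))
    R=np.array(im['R']);t=np.array(im['t'])
    return -R.T@t, R.T@np.array([s[0],s[1],1])
def onz(im,u,v,z):
    o,d=ray(im,u,v); return o+d*(z-o[2])/d[2]
def proj(im,X):
    c=np.array(im['R'])@np.array(X)+np.array(im['t']); s=c[:2]/c[2]
    s=s*(1+im['k1']*(s@s)); return s*K(im)+np.array([im['cx'],im['cy']])
def tri(a,b):
    A=np.zeros((3,3));B=np.zeros(3)
    for o,d in(a,b):
        d=d/np.linalg.norm(d);P=np.eye(3)-np.outer(d,d);A+=P;B+=P@o
    return np.linalg.solve(A,B)
E
python3 - <<'E'
from h import *
import pickle
s=monitor.get_state();print(s, robot.pinch_z)
for n in('scene','side','wrist'):
    im=imaging.get_image(n);cv2.imwrite(f'pics/{n}0.png',im['frame']);pickle.dump(im,open(n+'0.pkl','wb'))
    print(n,im['fovy'],im['k1'],-np.array(im['R']).T@im['t'])
E
```

```text
pics
{'time': 0.0, 'joints': array([ 1.08239536e+00,  4.80817692e-01,  1.59686793e+00, -1.68905438e-05,
        1.06508457e+00, -4.66162243e-02]), 'qd': array([ 0.00108251, -0.00049525,  0.00259485, -0.00160679,  0.00049982,
        0.00031016]), 'effort': array([ 2.69120363e-03, -9.50640965e+01, -4.30200219e+01,  4.42530409e-04,
        1.19092996e-02, -2.49149203e-06]), 'tool_pos': array([0.27771579, 0.5872389 , 0.23068378]), 'orientation': array([-6.88246459e-01, -3.06497177e+00,  1.78984308e-03]), 'force': array([ 1.04349778,  0.79751981, -0.01538512]), 'ft_torque': array([-0.05285655,  0.00473977,  0.01919367]), 'grip_width': 0.08532884193657865} -0.0187
scene 50.63132488159795 -0.052731384153992845 [0.9575911  0.59847429 1.13815955]
side 55.052074551849735 -0.061615637641319485 [ 0.30172695 -0.93562161  0.82277335]
wrist 61.515804439031655 -0.0651538077673454 [0.20284757 0.6231665  0.37331785]
```

View pics/scene0.png

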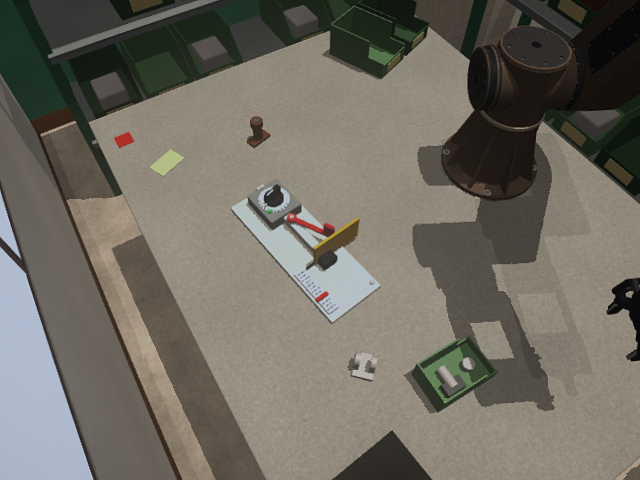

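View pics/side0.png

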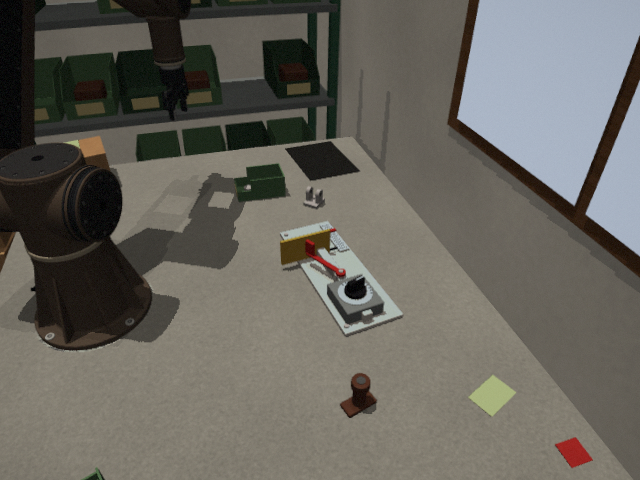

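View pics/wrist0.png

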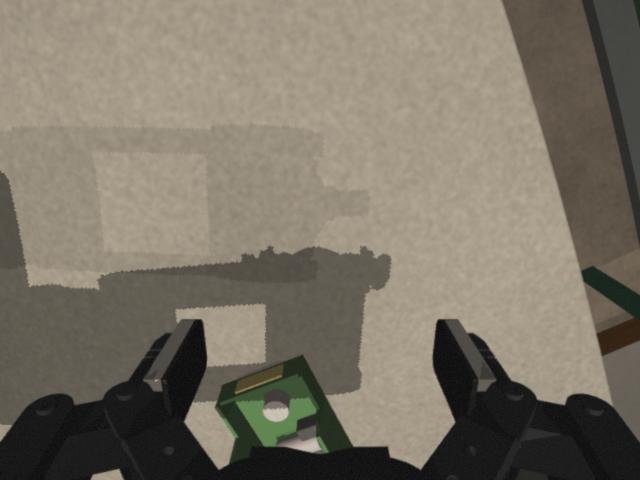

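The scene view shows the fixture (dial near 274,200, yellow plate near 337,240, red mark near 321,296). I'll zoom in on it.

```bash
python3 - <<'E'
import cv2
a=cv2.imread('pics/scene0.png')[170:330,220:390];cv2.imwrite('pics/sc_z.png',cv2.resize(a,None,fx=3.7,fy=3.7,interpolation=cv2.INTER_CUBIC))
a=cv2.imread('pics/side0.png')[215:335,270:410];cv2.imwrite('pics/sd_z.png',cv2.resize(a,None,fx=5,fy=5,interpolation=cv2.INTER_CUBIC))
E
```

```text
(no output)
```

View pics/sc_z.png

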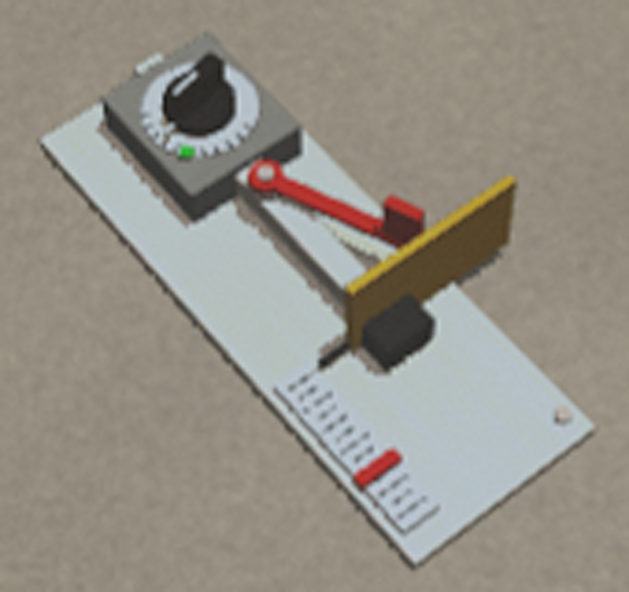

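View pics/sd_z.png

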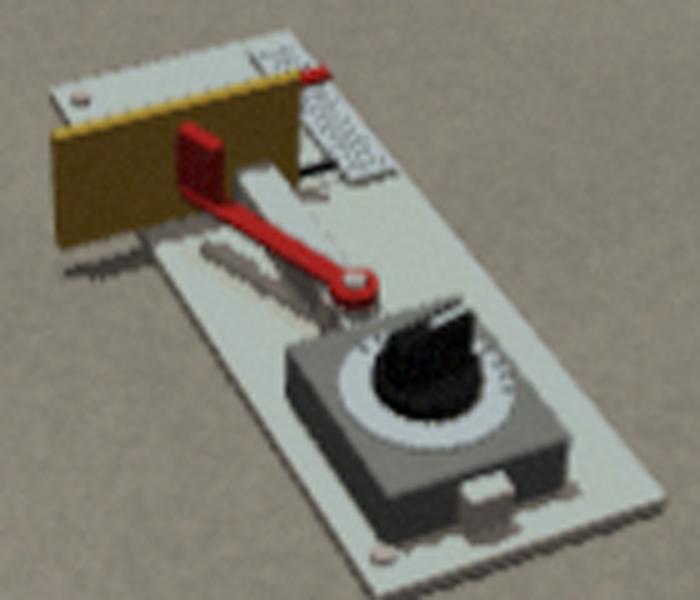

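```bash
python3 - <<'E'
from h import *
import pickle
sc=pickle.load(open('scene0.pkl','rb'));sd=pickle.load(open('side0.pkl','rb'))
def S(x,y):return (220+(x+.5)/3.7-.5,170+(y+.5)/3.7-.5)
def D(x,y):return (270+(x+.5)/5-.5,215+(y+.5)/5-.5)
def p(n,v):print(n,np.round(v,4))
A=onz(sc,*S(40,140),.012);B=onz(sc,*S(415,567),.012);C=onz(sc,*S(593,428),.012)
p('cornerA',A);p('B',B);p('C',C);print(np.linalg.norm(A-B),np.linalg.norm(C-B))
p('side corner A',onz(sd,*D(663,500),.012)); p('side back',onz(sd,*D(378,592),.012));p('farleft',onz(sd,*D(52,90),.012));p('farright',onz(sd,*D(292,30),.012))
y=(B-A)/np.linalg.norm(B-A);x=(B-C)/np.linalg.norm(B-C);p('ydir',y);p('xdir',x)
# sleeve top corners
for q in((103,102),(193,193),(300,130),(207,33)):p('slv',onz(sc,*S(*q),.05))
p('green',onz(sc,*S(187,152),.052));p('tick',onz(sc,*S(168,127),.064))
p('plate topend',onz(sc,*S(515,182),.095));p('plate otherend',onz(sc,*S(352,290),.095))
p('mark top',onz(sc,*S(379,467),.018))
f=sc['frame'];hsv=cv2.cvtColor(f,cv2.COLOR_BGR2HSV)
for n,lo,hi,box in(('green',(45,80,80),(75,255,255),(240,180,310,230)),):
    m=cv2.inRange(hsv,lo,hi);m2=m*0;m2[box[1]:box[3],box[0]:box[2]]=m[box[1]:box[3],box[0]:box[2]]
    print(n,np.argwhere(m2)[:,::-1].mean(0),m2.sum()/255)
E
```

```text
cornerA [ 0.7328 -0.2369  0.012 ]
B [0.6751 0.1978 0.012 ]
C [0.5189 0.1746 0.012 ]
0.43848277419665976 0.15788556840076923
side corner A [ 0.728  -0.2444  0.012 ]
side back [ 0.5751 -0.2623  0.012 ]
farleft [0.5162 0.1663 0.012 ]
farright [0.6739 0.1889 0.012 ]
ydir [-0.1315  0.9913 -0.    ]
xdir [0.9891 0.147  0.    ]
slv [ 0.6858 -0.2159  0.05  ]
slv [ 0.668  -0.1104  0.05  ]
slv [ 0.5755 -0.1191  0.05  ]
slv [ 0.5896 -0.2336  0.05  ]
green [ 0.6552 -0.1428  0.052 ]
tick [ 0.6597 -0.1611  0.064 ]
plate topend [0.4885 0.0243 0.095 ]
plate otherend [0.6277 0.0409 0.095 ]
mark top [0.6592 0.1272 0.018 ]
green [270.07142857 210.64285714] 14.0
```

```bash
cat >> h.py <<'E'
def T():
    s=monitor.get_state(); return s,np.array(s['tool_pos']),Ro.from_rotvec(s['orientation']).as_matrix()
def plan(pos,yaw=None):
    """shift in tool cm, turn about tool in deg; yaw=world angle of tool y (mod pi), tool down"""
    s,p,R=T()
    print('t',round(s['time'],2),'pos',np.round(p,4),'yawY',round(np.degrees(np.arctan2(R[1,1],R[0,1])),2),'F',np.round(s['force'],1),'w',round(s['grip_width'],4),'q',np.round(s['joints'],2))
    print('shift cm',np.round(R.T@(np.array(pos)-p)*100,2))
    if yaw is not None:
        a=np.radians(yaw);best=None
        for k in(0,np.pi):
            y=np.array([np.cos(a+k),np.sin(a+k),0]);z=np.array([0,0,-1.]);Rt=np.column_stack([np.cross(y,z),y,z])
            v=Ro.from_matrix(R.T@Rt).as_rotvec(degrees=True)
            print('turn opt',np.round(v,2))
E
python3 - <<'E'
from h import *
import pickle
s,p,R=T();print(np.round(R,3));w=pickle.load(open('wrist0.pkl','rb'));print(np.round(w['R'],3))
plan((.63,-.17,.26),107)
E
```

```text
[[-0.904  0.428 -0.   ]
 [ 0.428  0.904 -0.001]
 [ 0.    -0.001 -1.   ]]
[[ 0.427  0.904 -0.002]
 [ 0.856 -0.404  0.321]
 [ 0.29  -0.139 -0.947]]
t 0.15 pos [0.2778 0.5873 0.2308] yawY 64.69 F [-0.3 -0.2  0.5] w 0.0854 q [ 1.08  0.48  1.6   0.    1.07 -0.05]
shift cm [-64.22 -53.4   -2.87]
turn opt [-5.000e-02 -2.000e-02 -4.231e+01]
turn opt [-3.0000e-02  6.0000e-02  1.3769e+02]
```

```bash
cat >> h.py <<'E'
def rows(pos,turn,n,c=-1,m=5):
    """split shift to pos & turn(deg about tool z) into n rows; print first m"""
    s,p,R=T(); d=(np.array(pos)-p)/n; out=[]
    for i in range(min(n,m)):
        v=R.T@d*100; out.append([round(float(q),1) for q in v]+[0,0,round(turn/n,1),c])
        R=R@Ro.from_rotvec([0,0,np.radians(turn/n)]).as_matrix()
    print(out)
E
python3 -c "
from h import *
rows((.63,-.17,.26),137.7,17)"
```

```text
[[-3.8, -3.1, -0.2, 0, 0, 8.1, -1], [-4.2, -2.6, -0.2, 0, 0, 8.1, -1], [-4.5, -2.0, -0.2, 0, 0, 8.1, -1], [-4.7, -1.3, -0.2, 0, 0, 8.1, -1], [-4.9, -0.6, -0.2, 0, 0, 8.1, -1]]
```

Call:
{"fn": "move_arm", "kwargs": {"moves": [[[-3.8, -3.1, -0.2, 0, 0, 8.1, -1], [-4.2, -2.6, -0.2, 0, 0, 8.1, -1], [-4.5, -2, -0.2, 0, 0, 8.1, -1], [-4.7, -1.3, -0.2, 0, 0, 8.1, -1], [-4.9, -0.6, -0.2, 0, 0, 8.1, -1]]]}}

```text
time: 0.65
tool_pos: [0.3798, 0.3626, 0.2389]
orientation: [-1.727, -2.623, 0.002]
force: [1.1, 0.0, 0.1]
grip_width: 0.0857
```

```bash
python3 -c "
from h import *
plan((.63,-.17,.26),107)
rows((.63,-.17,.26),100,13)"
```

```text
t 0.65 pos [0.3798 0.3626 0.2389] yawY 23.29 F [1.1 0.  0.1] w 0.0857 q [0.7  0.3  1.87 0.   0.97 0.3 ]
shift cm [-58.82   1.92  -2.12]
turn opt [-6.000e-02 -6.000e-02 -8.371e+01]
turn opt [-6.000e-02  7.000e-02  9.629e+01]
[[-4.5, 0.1, -0.2, 0, 0, 7.7, -1], [-4.5, 0.8, -0.2, 0, 0, 7.7, -1], [-4.3, 1.3, -0.2, 0, 0, 7.7, -1], [-4.1, 1.9, -0.2, 0, 0, 7.7, -1], [-3.8, 2.4, -0.2, 0, 0, 7.7, -1]]
```

Call:
{"fn": "move_arm", "kwargs": {"moves": [[[-4.5, 0.1, -0.2, 0, 0, 7.7, -1], [-4.5, 0.8, -0.2, 0, 0, 7.7, -1], [-4.3, 1.3, -0.2, 0, 0, 7.7, -1], [-4.1, 1.9, -0.2, 0, 0, 7.7, -1], [-3.8, 2.4, -0.2, 0, 0, 7.7, -1]]]}}

```text
time: 1.15
tool_pos: [0.4745, 0.1474, 0.2493]
orientation: [-2.523, -1.872, 0.002]
force: [1.6, 1.3, 0.2]
grip_width: 0.0854
```

```bash
python3 -c "
from h import *
plan((.63,-.17,.26),107)
rows((.63,-.17,.26),57,8)"
```

```text
t 1.15 pos [0.4745 0.1474 0.2493] yawY -16.85 F [1.6 1.3 0.2] w 0.0854 q [ 0.24  0.25  1.92 -0.    0.98  0.53]
shift cm [-25.87  24.09  -1.06]
turn opt [-8.0000e-02 -2.0000e-02 -1.2385e+02]
turn opt [-2.000e-02  7.000e-02  5.615e+01]
[[-3.2, 3.0, -0.1, 0, 0, 7.1, -1], [-2.8, 3.4, -0.1, 0, 0, 7.1, -1], [-2.4, 3.7, -0.1, 0, 0, 7.1, -1], [-1.9, 4.0, -0.1, 0, 0, 7.1, -1], [-1.4, 4.2, -0.1, 0, 0, 7.1, -1]]
```

Call:
{"fn": "move_arm", "kwargs": {"moves": [[[-3.2, 3.0, -0.1, 0, 0, 7.1, -1], [-2.8, 3.4, -0.1, 0, 0, 7.1, -1], [-2.4, 3.7, -0.1, 0, 0, 7.1, -1], [-1.9, 4.0, -0.1, 0, 0, 7.1, -1], [-1.4, 4.2, -0.1, 0, 0, 7.1, -1]]]}}

```text
time: 1.65
tool_pos: [0.5719, -0.0611, 0.2547]
orientation: [-2.987, -0.972, 0.001]
force: [0.1, 1.9, 0.6]
grip_width: 0.0855
```

```bash
python3 -c "
from h import *
plan((.63,-.17,.26),107)
im=imaging.get_image('wrist');cv2.imwrite('pics/w1.png',im['frame'])
rows((.63,-.17,.26),22,4)"
```

```text
t 1.65 pos [ 0.5719 -0.0611  0.2547] yawY -53.95 F [0.1 1.9 0.6] w 0.0855 q [-0.16  0.35  1.74 -0.    1.05  0.78]
shift cm [-1.71 12.23 -0.53]
turn opt [-8.0000e-02 -2.0000e-02 -1.6095e+02]
turn opt [-1.000e-02  5.000e-02  1.905e+01]
[[-0.4, 2.9, -0.1, 0, 0, 5.5, -1], [-0.1, 2.9, -0.1, 0, 0, 5.5, -1], [0.2, 2.9, -0.1, 0, 0, 5.5, -1], [0.5, 2.9, -0.1, 0, 0, 5.5, -1]]
```

View pics/w1.png

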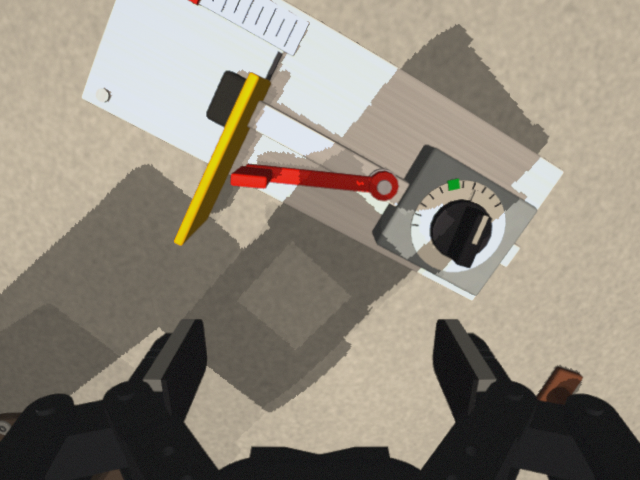

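```bash
python3 - <<'E'
import cv2
a=cv2.imread('pics/w1.png')[140:300,370:550];cv2.imwrite('pics/w1z.png',cv2.resize(a,None,fx=3.6,fy=3.6,interpolation=cv2.INTER_CUBIC))
E
```

```text
(no output)
```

View pics/w1z.png

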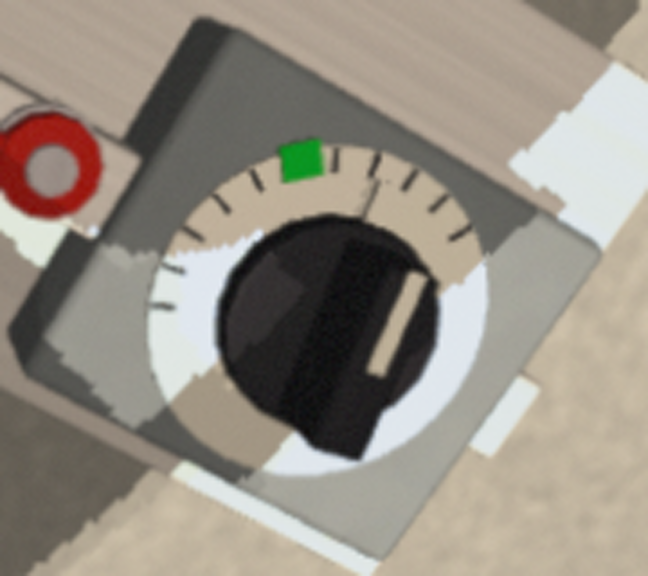

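```bash
cat > m.py <<'E'
from h import *
im=None
def W(x,y):return (370+(x+.5)/3.6-.5,140+(y+.5)/3.6-.5)
E
python3 - <<'E'
from h import *
im=imaging.get_image('wrist')
import pickle;pickle.dump(im,open('w1.pkl','wb'))
def W(x,y):return (370+(x+.5)/3.6-.5,140+(y+.5)/3.6-.5)
for z in(.051,.054):
    ring=np.array([onz(im,*W(*q),z)[:2] for q in((148,310),(487,290),(330,143),(318,475),(200,192),(440,430),(188,410))])
    A=np.c_[2*ring,np.ones(len(ring))];s=np.linalg.lstsq(A,(ring**2).sum(1),rcond=None)[0];c=s[:2];r=np.sqrt(s[2]+c@c)
    g=onz(im,*W(302,160),z)[:2]-c;t=onz(im,*W(378,182),z)[:2]-c;ti=onz(im,*W(362,216),z)[:2]-c
    an=lambda v:np.degrees(np.arctan2(v[1],v[0]))
    print(z,'c',c,'r',r,'green',np.hypot(*g),an(g),'tip',np.hypot(*t),an(t),'in',np.hypot(*ti),an(ti),'tipbase dir',an(t-ti))
# bar top edges z=.092
a=onz(im,*W(360,458),.092)[:2];b=onz(im,*W(305,430),.092)[:2];e=onz(im,*W(425,268),.092)[:2];f=onz(im,*W(350,238),.092)[:2]
print('bar top corners',a,b,e,f,(a+b+e+f)/4)
s1=onz(im,*W(377,375),.092)[:2];s2=onz(im,*W(415,273),.092)[:2];print('stripe',s1,s2,an(s2-s1),np.hypot(*(s2-s1)))
plan((.63,-.17,.26))
E
```

```text
0.051 c [ 0.63121745 -0.18284758] r 0.04400076459456164 green 0.0401755275951886 49.16254353044713 tip 0.03514833614855237 19.024241942949647 in 0.0261308981821786 20.06013486880825 tipbase dir 16.026734486882834
0.054 c [ 0.63131101 -0.18141916] r 0.043619802678953254 green 0.0398276848680386 49.16254353044526 tip 0.03484401922149509 19.0242419429478 in 0.025904654908459036 20.060134868805783 tipbase dir 16.02673448688274
bar top corners [ 0.61161418 -0.19356586] [ 0.60937068 -0.17842995] [ 0.65368007 -0.17483395] [ 0.64891874 -0.15656877] [ 0.63089592 -0.17584963]
stripe [ 0.62888747 -0.18301104] [ 0.65152437 -0.1737814 ] 22.181966363497672 0.024446176488689606
t 1.75 pos [ 0.5735 -0.0638  0.2546] yawY -54.12 F [-0.7  0.2  0.5] w 0.0855 q [-0.16  0.35  1.74 -0.    1.05  0.78]
shift cm [-1.65 11.91 -0.52]
```

```bash
python3 -c "
from h import *
rows((.631,-.18,.2),16,4)"
```

```text
[[-0.5, 3.2, 1.4, 0, 0, 4.0, -1], [-0.3, 3.2, 1.4, 0, 0, 4.0, -1], [-0.1, 3.2, 1.4, 0, 0, 4.0, -1], [0.1, 3.2, 1.4, 0, 0, 4.0, -1]]
```

Call:
{"fn": "move_arm", "kwargs": {"moves": [[[-0.5, 3.2, 1.4, 0, 0, 4, -1], [-0.3, 3.2, 1.4, 0, 0, 4, -1], [-0.1, 3.2, 1.4, 0, 0, 4, -1], [0.1, 3.2, 1.4, 0, 0, 4, -1], [0, 0, 0, 0, 0, 0, -1]]]}}

```text
time: 2.25
tool_pos: [0.6316, -0.1832, 0.1961]
orientation: [3.097, 0.527, 0.0]
force: [-0.2, 0.3, -0.5]
grip_width: 0.0853
```

```bash
python3 -c "
from h import *
plan((.631,-.18,.2),-70)
im=imaging.get_image('wrist');cv2.imwrite('pics/w2.png',im['frame'])
import pickle;pickle.dump(im,open('w2.pkl','wb'))
print(proj(im,(.631,-.18,.092)))"
```

```text
t 2.25 pos [ 0.6316 -0.1832  0.1961] yawY -70.69 F [-0.2  0.3 -0.5] w 0.0853 q [-0.33  0.52  1.61 -0.    1.    0.91]
shift cm [ 0.05 -0.33 -0.39]
turn opt [ 0.03  0.   -0.69]
turn opt [ 1.0000e-02 -5.0000e-02  1.7931e+02]
[314.56603673 238.76543929]
```

View pics/w2.png

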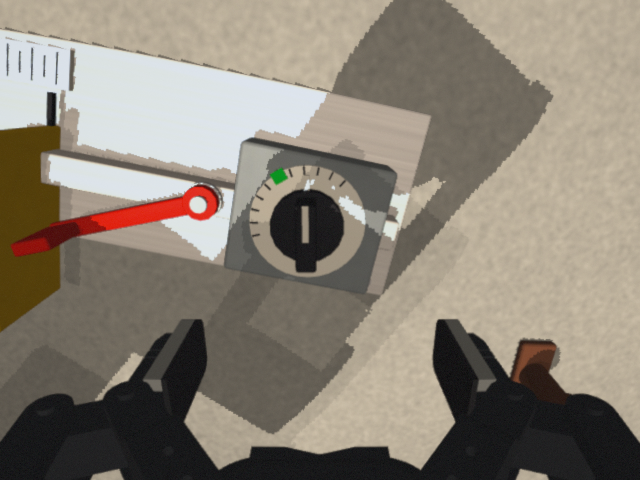

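```bash
python3 - <<'E'
import cv2
a=cv2.imread('pics/w2.png')[130:300,220:400];cv2.imwrite('pics/w2z.png',cv2.resize(a,None,fx=3.5,fy=3.5,interpolation=cv2.INTER_CUBIC))
E
```

```text
(no output)
```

View pics/w2z.png

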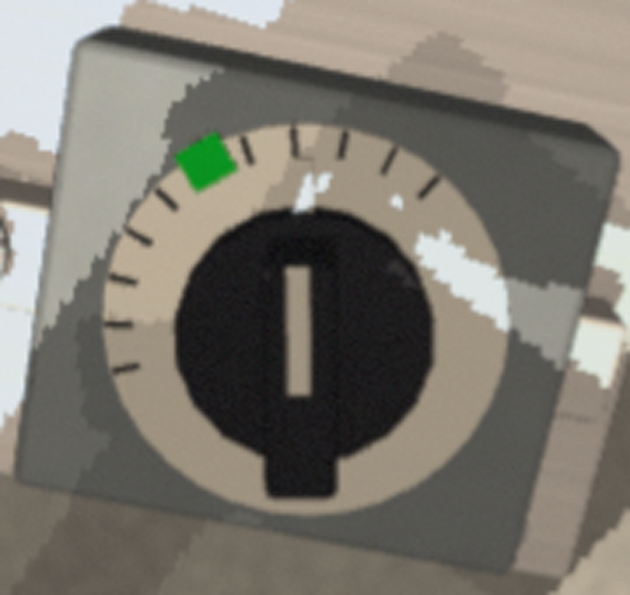

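```bash
python3 - <<'E'
from h import *
import pickle
im=pickle.load(open('w2.pkl','rb'))
def W(x,y):return (220+(x+.5)/3.5-.5,130+(y+.5)/3.5-.5)
an=lambda v:np.degrees(np.arctan2(v[1],v[0]))
z=.052
ring=np.array([onz(im,*W(*q),z)[:2] for q in((104,300),(508,300),(325,123),(305,515),(150,450),(460,450),(455,190))])
A=np.c_[2*ring,np.ones(len(ring))];s=np.linalg.lstsq(A,(ring**2).sum(1),rcond=None)[0];c=s[:2];r=np.sqrt(s[2]+c@c)
print('c',c,r)
ring=np.array([onz(im,*W(*q),.064)[:2] for q in((175,330),(433,330),(305,207),(210,420),(405,418))])
A=np.c_[2*ring,np.ones(len(ring))];s=np.linalg.lstsq(A,(ring**2).sum(1),rcond=None)[0];c2=s[:2];print('disc',c2,np.sqrt(s[2]+c2@c2))
g=onz(im,*W(206,162),z)[:2]-c;print('green',np.hypot(*g),an(g))
for q in((315,178),(295,158)):
  g=onz(im,*W(*q),z)[:2]-c;print('ptr',np.hypot(*g),an(g))
s1=onz(im,*W(300,395),.092)[:2];s2=onz(im,*W(297,267),.092)[:2];print('stripe',s1,s2,an(s2-s1))
b1=onz(im,*W(265,497),.092)[:2];b2=onz(im,*W(337,497),.092)[:2];print('bar end',b1,b2,np.hypot(*(b2-b1)),an(b2-b1)+90,(b1+b2)/2)
l1=onz(im,*W(267,250),.092)[:2];l2=onz(im,*W(332,250),.092)[:2];print(an(l1-b1),an(l2-b2),(l1+l2+b1+b2)/4)
E
```

```text
c [ 0.62751691 -0.174673  ] 0.04318739601746848
disc [ 0.62918182 -0.17441057] 0.026565681777723282
green 0.04060507183407686 48.5444090857082
ptr 0.032204426306809614 15.104435271383977
ptr 0.03626198162233424 21.96483561339755
stripe [ 0.6266251  -0.17521111] [ 0.64944708 -0.16692272] 19.959800444322678
bar end [ 0.60505764 -0.17549427] [ 0.60957194 -0.18837586] 0.013649702053359346 19.312778409329894 [ 0.60731479 -0.18193506]
17.7985683044304 20.233705806743533 [ 0.62993268 -0.17414007]
```

```bash
python3 -c "
from h import *
plan((.629,-.1745,.068),-70.5)"
```

```text
t 2.3 pos [ 0.6311 -0.1817  0.1968] yawY -70.56 F [-0.4  0.3 -0.1] w 0.0855 q [-0.33  0.52  1.61 -0.    1.    0.9 ]
shift cm [ 0.05 -0.75 12.88]
turn opt [-0.    0.01 -0.06]
turn opt [1.0000e-02 0.0000e+00 1.7994e+02]
```

Call:
{"fn": "move_arm", "kwargs": {"moves": [[[0, -0.4, 4, 0, 0, 0, -1], [0, -0.3, 4, 0, 0, 0, -1], [0, -0.1, 2.5, 0, 0, 0, -1], [0, 0, 0, 0, 0, 0, -1]]]}}

```text
time: 2.7
tool_pos: [0.6286, -0.171, 0.0911]
orientation: [3.094, 0.539, 0.004]
force: [-0.6, 1.0, 0.2]
grip_width: 0.0856
```

```bash
python3 -c "
from h import *
plan((.629,-.1745,.068),-70.5)
im=imaging.get_image('wrist');cv2.imwrite('pics/w3.png',im['frame'])
import pickle;pickle.dump(im,open('w3.pkl','wb'))"
```

```text
t 2.7 pos [ 0.6286 -0.171   0.0911] yawY -70.24 F [-0.6  1.   0.2] w 0.0856 q [-0.31  0.64  1.71  0.    0.79  0.91]
shift cm [-0.08  0.34  2.31]
turn opt [ 0.05 -0.13  0.26]
turn opt [ 2.1000e-01  8.0000e-02 -1.7974e+02]
```

View pics/w3.png

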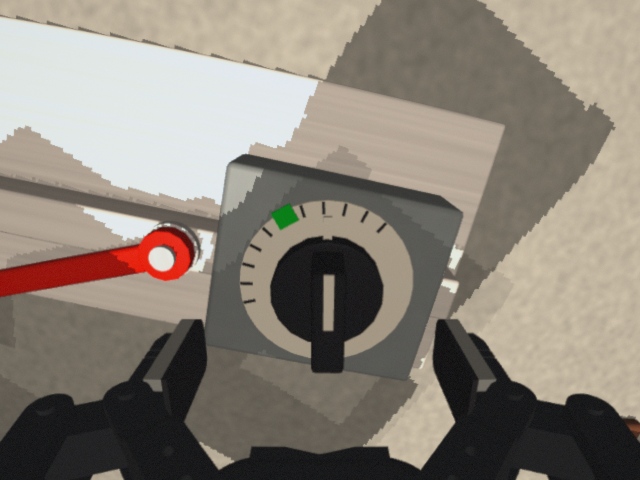

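```bash
python3 - <<'E'
from h import *
import pickle
im=pickle.load(open('w3.pkl','rb'))
an=lambda v:np.degrees(np.arctan2(v[1],v[0]))
b1=onz(im,311.5,373,.092)[:2];b2=onz(im,344,372,.092)[:2];print(b1,b2,np.hypot(*(b2-b1)),an(b2-b1)+90)
s1=onz(im,328,330,.092)[:2];s2=onz(im,327,275,.092)[:2];print('stripe',s1,s2,an(s2-s1))
e=np.array([np.cos(np.radians(19.5)),np.sin(np.radians(19.5))]);print('ctr',(b1+b2)/2+.023*e)
f=im['frame'];hsv=cv2.cvtColor(f,cv2.COLOR_BGR2HSV);m=cv2.inRange(hsv,(45,100,50),(75,255,255))[180:240,260:310];g=np.argwhere(m)[:,::-1].mean(0)+[260,180];print(g)
print(onz(im,*g,.052))
ring=[onz(im,*q,.052)[:2] for q in((240,290),(413,275),(335,200),(390,340))];ring=np.array(ring)
A=np.c_[2*ring,np.ones(len(ring))];s=np.linalg.lstsq(A,(ring**2).sum(1),rcond=None)[0];c=s[:2];print(c,np.sqrt(s[2]+c@c))
G=onz(im,*g,.052)[:2]-c;print(np.hypot(*G),an(G)); 
for q in((327,237),(327,215)):
  G=onz(im,*q,.053)[:2]-c;print(np.hypot(*G),an(G))
cv2.imwrite('pics/w3z.png',cv2.resize(f[180:390,220:430],None,fx=2.8,fy=2.8,interpolation=cv2.INTER_CUBIC))
E
```

```text
[ 0.60477673 -0.17575045] [ 0.60984723 -0.18845126] 0.013675544680440818 21.763196601440413
stripe [ 0.62664061 -0.17510355] [ 0.64912557 -0.16643129] 21.091215800266692
ctr [ 0.62899274 -0.17442329]
[284.31828979 216.28503563]
[ 0.65431049 -0.1441553   0.052     ]
[ 0.6266268 -0.1756296] 0.043857217696312005
0.04191680076238621 48.666273681713825
0.026846404594207236 20.41395650457181
0.0375706799421853 20.326778326796045
```

View pics/w3z.png

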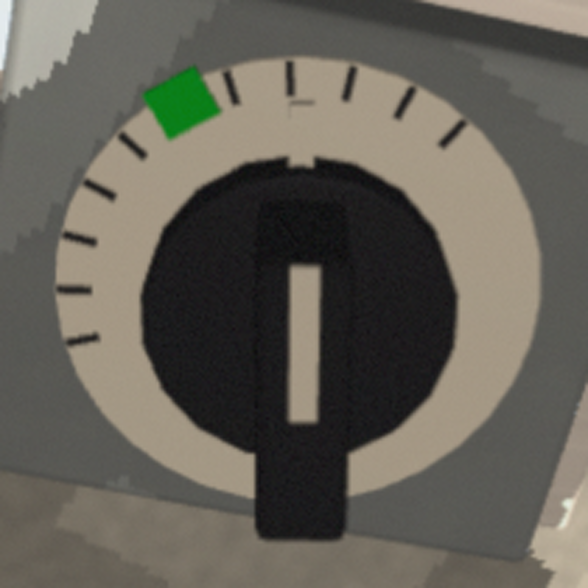

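Call:
{"fn": "move_arm", "kwargs": {"moves": [[[-0.1, 0.3, 1.2, 0, 0, 0, -1], [0, 0, 1, 0, 0, 0, -1], [0, 0, 0, 0, 0, 0, -1]]]}}

```text
time: 3.05
tool_pos: [0.6319, -0.1745, 0.0736]
orientation: [3.091, 0.541, 0.014]
force: [0.2, 0.1, -0.2]
grip_width: 0.0853
```

```bash
python3 -c "
from h import *
plan((.629,-.1745,.068),-69.5)"
```

```text
t 3.05 pos [ 0.6319 -0.1745  0.0736] yawY -70.13 F [ 0.2  0.1 -0.2] w 0.0853 q [-0.32  0.66  1.72  0.    0.76  0.91]
shift cm [-0.28 -0.1   0.56]
turn opt [ 0.3  -0.46 -0.63]
turn opt [ -0.72  -0.47 179.37]
```

Call:
{"fn": "move_arm", "kwargs": {"moves": [[[-0.3, -0.1, 0.4, 0.3, -0.5, -0.6, -1], [0, 0, 0, 0, 0, 0, 0.3], [0, 0, 0, 0, 0, 0, 0.6]]], "newtons": 40}}

```text
time: 3.35
tool_pos: [0.6294, -0.175, 0.0708]
orientation: [3.09, 0.559, 0.001]
force: [0.9, -0.4, 0.6]
grip_width: 0.0591
```

```bash
python3 -c "
from h import *
plan((.629,-.1745,.068),-69.5)"
```

```text
t 3.35 pos [ 0.6294 -0.175   0.0708] yawY -69.48 F [ 0.9 -0.4  0.6] w 0.0591 q [-0.32  0.67  1.71 -0.    0.76  0.9 ]
shift cm [-0.02 -0.06  0.28]
turn opt [ 0.05 -0.01  0.02]
turn opt [ 2.0000e-02  8.0000e-02 -1.7998e+02]
```

Call:
{"fn": "move_arm", "kwargs": {"moves": [[[0, 0, 0.2, 0, 0, 0, 1], [0, 0, 0, 0, 0, 0, 1], [0, 0, 0, 0, 0, 0, 1], [0, 0, 0, 0, 0, 0, 1], [0, 0, 0, 0, 0, 0, 1]]], "newtons": 40}}

```text
time: 3.85
tool_pos: [0.6294, -0.1744, 0.0695]
orientation: [3.091, 0.559, 0.001]
force: [0.3, -1.5, -3.3]
grip_width: 0.013
```

```bash
python3 -c "
from h import *
plan((.629,-.1745,.068),-69.5)"
```

```text
t 3.85 pos [ 0.6294 -0.1744  0.0695] yawY -69.5 F [ 0.3 -1.5 -3.3] w 0.013 q [-0.32  0.67  1.72  0.    0.76  0.9 ]
shift cm [-0.04 -0.01  0.15]
turn opt [ 0.02 -0.03 -0.  ]
turn opt [-5.0e-02 -4.0e-02  1.8e+02]
```

Call:
{"fn": "move_arm", "kwargs": {"moves": [[[0, 0, 0, 0, 0, -6, 1], [0, 0, 0, 0, 0, -6, 1], [0, 0, 0, 0, 0, -6, 1], [0, 0, 0, 0, 0, -6, 1], [0, 0, 0, 0, 0, 0, 1]]]}}

```text
time: 4.35
tool_pos: [0.6291, -0.1739, 0.0694]
orientation: [-2.898, -1.211, -0.0]
force: [-0.0, 1.3, -0.2]
grip_width: 0.0133
```

```bash
python3 -c "
from h import *
im=imaging.get_image('wrist');cv2.imwrite('pics/w4.png',im['frame'])
import pickle;pickle.dump(im,open('w4.pkl','wb'))
plan((.629,-.1745,.07),-40)
f=im['frame'];cv2.imwrite('pics/w4z.png',cv2.resize(f[150:400,200:450],None,fx=2.4,fy=2.4,interpolation=cv2.INTER_CUBIC))"
```

```text
t 4.4 pos [ 0.6291 -0.1739  0.0695] yawY -44.85 F [-1.3  1.6  1.2] w 0.0133 q [-0.32  0.67  1.72  0.    0.76  0.47]
shift cm [-0.05  0.03 -0.05]
turn opt [-0.01 -0.02 -4.85]
turn opt [-4.0000e-02  1.0000e-02  1.7515e+02]
```

View pics/w4z.png

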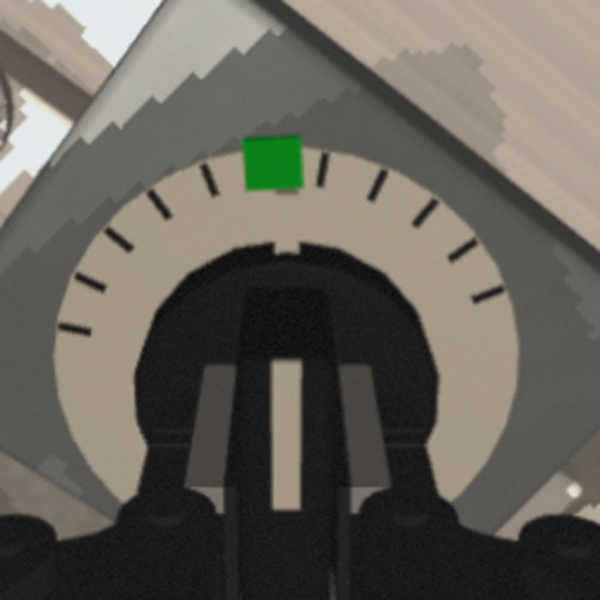

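Call:
{"fn": "move_arm", "kwargs": {"moves": [[[0, 0, 0, 0, 0, -4.3, 1], [0, 0, 0, 0, 0, 0, 1], [0, 0, 0, 0, 0, 0, 1]]]}}

```text
time: 4.7
tool_pos: [0.6291, -0.1738, 0.0694]
orientation: [-2.859, -1.301, -0.0]
force: [-0.2, 1.1, 1.7]
grip_width: 0.0133
```

```bash
python3 -c "
from h import *
im=imaging.get_image('wrist');cv2.imwrite('pics/w5.png',im['frame'])
import pickle;pickle.dump(im,open('w5.pkl','wb'))
plan((.629,-.1745,.07),-40)
f=im['frame'];cv2.imwrite('pics/w5z.png',cv2.resize(f[180:280,250:400],None,fx=5,fy=5,interpolation=cv2.INTER_CUBIC))
hsv=cv2.cvtColor(f,cv2.COLOR_BGR2HSV);m=cv2.inRange(hsv,(45,100,50),(75,255,255))[180:260,260:360];print(np.argwhere(m)[:,::-1].mean(0)+[260,180])"
```

```text
t 4.75 pos [ 0.6291 -0.1738  0.0695] yawY -41.05 F [-0.5  2.6  0.9] w 0.0131 q [-0.32  0.67  1.72  0.    0.76  0.4 ]
shift cm [-0.06  0.04 -0.05]
turn opt [-0.01 -0.02 -1.05]
turn opt [-4.0000e-02  2.0000e-02  1.7895e+02]
[319.61581921 217.41996234]
```

View pics/w5z.png

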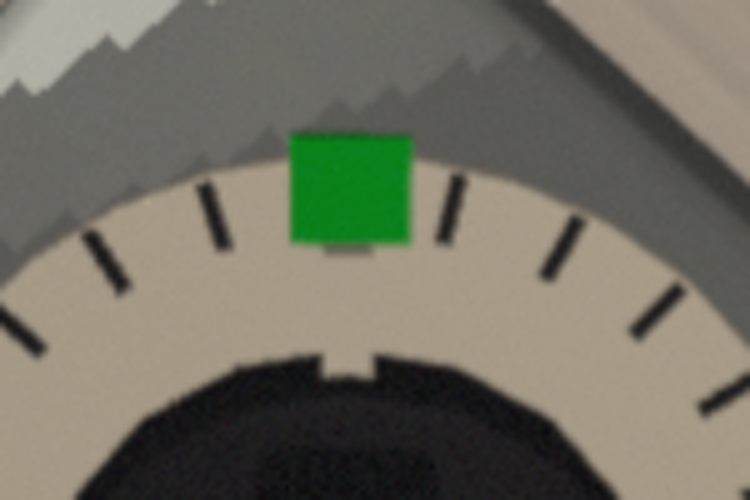

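Call:
{"fn": "move_arm", "kwargs": {"moves": [[[0, 0, 0, 0, 0, 0, 0.3], [0, 0, 0, 0, 0, 0, 0], [0, 0, -3, 0, 0, 0, 0], [0, 0, -4, 0, 0, 0, 0], [0, 0, -4, 0, 0, 0, 0]]]}}

```text
time: 5.25
tool_pos: [0.6258, -0.1734, 0.1763]
orientation: [-2.857, -1.289, 0.012]
force: [1.5, -0.8, -0.4]
grip_width: 0.043
```

```bash
python3 -c "
from h import *
im=imaging.get_image('wrist');cv2.imwrite('pics/w6.png',im['frame'])
import pickle;pickle.dump(im,open('w6.pkl','wb'))
plan((.55,-.0,.2),8)
rows((.55,0,.2),-49,6,0)
"
```

```text
t 5.3 pos [ 0.6289 -0.1744  0.1834] yawY -41.45 F [ 3.2 -1.5  7.3] w 0.0424 q [-0.32  0.53  1.64  0.    0.98  0.41]
shift cm [  7.85 -17.46  -1.64]
turn opt [ -0.11  -0.   -49.45]
turn opt [-1.0000e-02  1.4000e-01  1.3055e+02]
[[1.3, -2.9, -0.3, 0, 0, -8.2, 0], [1.7, -2.7, -0.3, 0, 0, -8.2, 0], [2.1, -2.4, -0.3, 0, 0, -8.2, 0], [2.4, -2.1, -0.3, 0, 0, -8.2, 0], [2.7, -1.7, -0.3, 0, 0, -8.2, 0]]
```

View pics/w6.png

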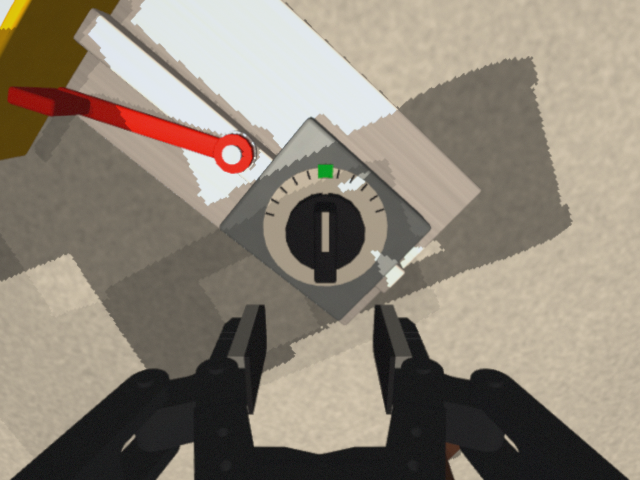

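```bash
python3 -c "
from h import *
plan((.515,-.012,.2),8)
rows((.515,-.012,.2),-49,6,1)
"
```

```text
t 5.3 pos [ 0.6289 -0.1744  0.1834] yawY -41.45 F [ 3.2 -1.5  7.3] w 0.0424 q [-0.32  0.53  1.64  0.    0.98  0.41]
shift cm [  4.63 -19.29  -1.63]
turn opt [ -0.11  -0.   -49.45]
turn opt [-1.0000e-02  1.4000e-01  1.3055e+02]
[[0.8, -3.2, -0.3, 0, 0, -8.2, 1], [1.2, -3.1, -0.3, 0, 0, -8.2, 1], [1.6, -2.9, -0.3, 0, 0, -8.2, 1], [2.0, -2.6, -0.3, 0, 0, -8.2, 1], [2.4, -2.3, -0.3, 0, 0, -8.2, 1]]
```

Call:
{"fn": "move_arm", "kwargs": {"moves": [[[0.8, -3.2, -0.3, 0, 0, -8.2, 1], [1.2, -3.1, -0.3, 0, 0, -8.2, 1], [1.6, -2.9, -0.3, 0, 0, -8.2, 1], [2, -2.6, -0.3, 0, 0, -8.2, 1], [2.4, -2.3, -0.3, 0, 0, -8.2, 1]]]}}

```text
time: 5.8
tool_pos: [0.534, -0.0403, 0.2013]
orientation: [2.208, 2.224, 0.006]
force: [-0.0, -0.1, 0.1]
grip_width: -0.0
```

```bash
python3 -c "
from h import *
plan((.515,-.012,.2),8)
rows((.515,-.012,.2),-13,2,1)
"
```

```text
t 5.8 pos [ 0.534  -0.0403  0.2013] yawY 0.41 F [-0.  -0.1  0.1] w -0.0 q [-0.13  0.35  1.9  -0.    0.88 -0.14]
shift cm [ 2.85 -1.88  0.11]
turn opt [ 0.46  0.19 -7.59]
turn opt [  0.29  -0.7  172.4 ]
[[1.4, -0.9, 0.1, 0, 0, -6.5, 1], [1.5, -0.8, 0.1, 0, 0, -6.5, 1]]
```

Call:
{"fn": "move_arm", "kwargs": {"moves": [[[2.3, -1.5, 0, 0.3, 0, -6.5, 1], [0, 0, 0, 0, 0, 0, 1], [0, 0, 0, 0, 0, 0, 1]]]}}

```text
time: 6.1
tool_pos: [0.5161, -0.014, 0.2018]
orientation: [2.068, 2.358, 0.0]
force: [-0.4, 0.2, 0.2]
grip_width: -0.0001
```

```bash
python3 -c "
from h import *
im=imaging.get_image('wrist');cv2.imwrite('pics/w7.png',im['frame'])
import pickle;pickle.dump(im,open('w7.pkl','wb'))
plan((.515,-.012,.2),8)
"
```

```text
t 6.15 pos [ 0.516  -0.0142  0.2017] yawY 7.46 F [-1.  -0.4  0. ] w -0.0001 q [-0.08  0.33  1.94 -0.    0.87 -0.21]
shift cm [ 0.23 -0.08  0.17]
turn opt [ 0.17  0.19 -0.54]
turn opt [  0.3   -0.26 179.46]
```

View pics/w7.png

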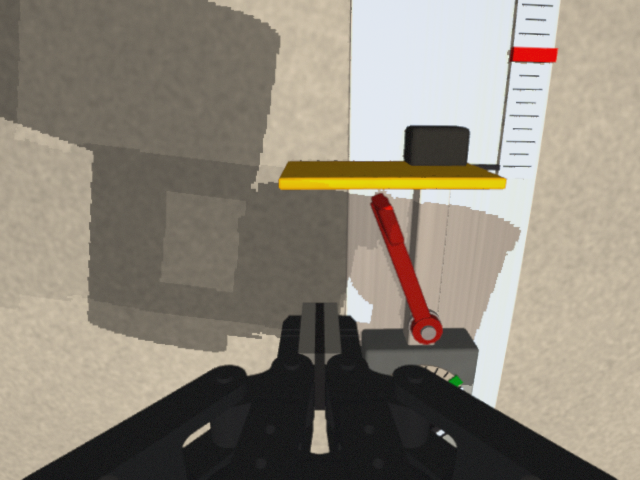

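```bash
cat >> h.py <<'E'
def fx(th):
    a=np.radians(th);return np.array([np.cos(a),np.sin(a)]),np.array([-np.sin(a),np.cos(a)])
def redmark(im,box):
    h=cv2.cvtColor(im['frame'],cv2.COLOR_BGR2HSV)
    m=cv2.inRange(h,(0,150,90),(8,255,255))|cv2.inRange(h,(172,150,90),(180,255,255))
    x0,y0,x1,y1=box;mm=m[y0:y1,x0:x1];P=np.argwhere(mm)[:,::-1]+[x0,y0];return P.mean(0),cv2.minAreaRect(P.astype(np.float32)),P.min(0),P.max(0)
E
python3 - <<'E'
from h import *
import pickle
im=pickle.load(open('w7.pkl','rb'))
f=im['frame'];h=cv2.cvtColor(f,cv2.COLOR_BGR2HSV)
m=cv2.inRange(h,(20,150,150),(35,255,255));P=np.argwhere(m)
for c in(290,340,400,450,500):
    r=P[P[:,1]==c][:,0];print(c,r.min(),r.max(), onz(im,c,r.min()-.5,.095),onz(im,c,r.max()+.5,.095))
print(P[:,1].min(),P[:,1].max())
L=onz(im,279,188.5,.095);Rr=onz(im,506.5,188.5,.095);print(L,Rr,np.linalg.norm(L-Rr),np.degrees(np.arctan2(*(Rr-L)[1::-1])))
c,rect,a,b=redmark(im,(500,30,570,80));print(c,rect,a,b)
M=onz(im,*c,.018);print('mark',M)
cc=cv2.boxPoints(rect);print([np.round(onz(im,*q,.018),4) for q in cc])
for z in(.018,.03,.04):print('ptr',z,onz(im,500,167,z))
# strip edges for yaw
print(onz(im,352,20,.012),onz(im,352,160,.012))
cv2.imwrite('pics/w7z.png',cv2.resize(f[20:200,400:580],None,fx=3.3,fy=3.3,interpolation=cv2.INTER_CUBIC))
E
```

```text
290 177 189 [0.49300625 0.02366142 0.095     ] [0.49389241 0.01552219 0.095     ]
340 177 188 [0.52375463 0.02768157 0.095     ] [0.52485712 0.02020987 0.095     ]
400 177 188 [0.5607809  0.03263137 0.095     ] [0.56223023 0.02518446 0.095     ]
450 177 188 [0.59195872 0.03689289 0.095     ] [0.59370471 0.02945132 0.095     ]
500 177 188 [0.62364613 0.04131427 0.095     ] [0.62569942 0.03386331 0.095     ]
279 505
[0.48699034 0.01526995 0.095     ] [0.62990906 0.03444955 0.095     ] 0.14419992114043337 7.643392370768519
[533.48142415  54.32972136] ((533.5, 54.0), (14.0, 47.0), 90.0) [510  47] [557  61]
mark [0.66234321 0.12799912 0.018     ]
[array([0.6428, 0.1301, 0.018 ]), array([0.6794, 0.1362, 0.018 ]), array([0.6822, 0.1264, 0.018 ]), array([0.6453, 0.1204, 0.018 ])]
ptr 0.018 [0.6583475 0.0404014 0.018    ]
ptr 0.03 [0.65269173 0.0414486  0.03      ]
ptr 0.04 [0.64797859 0.04232127 0.04      ]
[0.52195909 0.13181505 0.012     ] [0.53786772 0.02866803 0.012     ]
```

View pics/w7z.png

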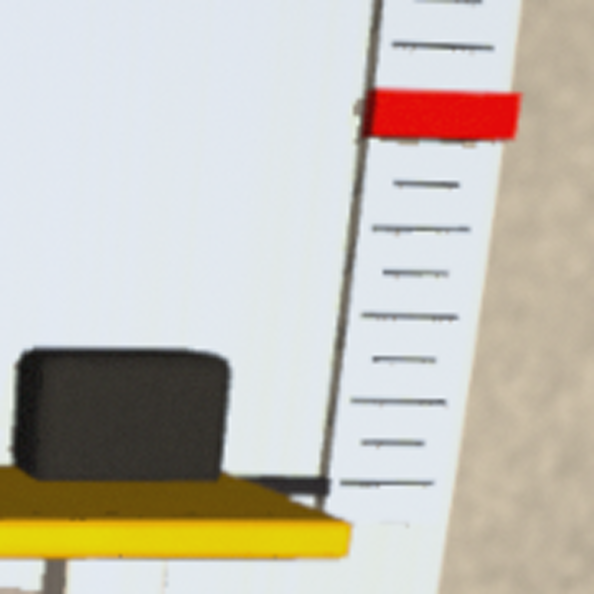

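Call:
{"fn": "move_arm", "kwargs": {"moves": [[[0, 0, 4.5, 0.2, 0.2, -0.5, 1], [0, 0, 4.5, 0, 0, 0, 1], [0, 0, 3, 0, 0, 0, 1], [0, 0, 0, 0, 0, 0, 1]]]}}

```text
time: 6.55
tool_pos: [0.5215, -0.0174, 0.0796]
orientation: [2.068, 2.357, 0.006]
force: [0.3, 0.7, 0.5]
grip_width: 0.0
```

```bash
python3 -c "
from h import *
plan((.516,-.0142,.064),8)
"
```

```text
t 6.55 pos [ 0.5215 -0.0174  0.0796] yawY 7.46 F [0.3 0.7 0.5] w 0.0 q [-0.09  0.52  2.03 -0.    0.59 -0.22]
shift cm [ 0.39 -0.51  1.55]
turn opt [ 0.4   0.11 -0.54]
turn opt [ 1.7000e-01 -6.3000e-01  1.7946e+02]
```

Call:
{"fn": "move_arm", "kwargs": {"moves": [[[0, -0.5, 1, 0.4, 0.1, -0.5, 1], [0, 0, 0.4, 0, 0, 0, 1], [0.5, 0, 0, 0, 0, 0, 1], [0.5, 0, 0, 0, 0, 0, 1]]]}}

```text
time: 6.95
tool_pos: [0.5174, -0.0095, 0.0674]
orientation: [2.064, 2.365, 0.003]
force: [-0.7, 1.0, 0.5]
grip_width: 0.0002
```

```bash
python3 -c "
from h import *
plan((.516,-.0142,.064),8)
"
```

```text
t 6.95 pos [ 0.5174 -0.0095  0.0674] yawY 7.76 F [-0.7  1.   0.5] w 0.0002 q [-0.08  0.53  2.04 -0.    0.57 -0.21]
shift cm [-0.44 -0.21  0.34]
turn opt [ 0.16  0.05 -0.24]
turn opt [ 7.0000e-02 -2.6000e-01  1.7976e+02]
```

Call:
{"fn": "move_arm", "kwargs": {"moves": [[[1, 0, 0.2, 0.1, 0, -0.2, 1], [1, 0, 0, 0, 0, 0, 1], [1, 0, 0, 0, 0, 0, 1], [1, 0, 0, 0, 0, 0, 1], [1, 0, 0, 0, 0, 0, 1]]]}}

```text
time: 7.45
tool_pos: [0.5112, 0.0441, 0.0672]
orientation: [2.058, 2.368, 0.003]
force: [1.1, -6.1, -3.9]
grip_width: 0.0
```

```bash
python3 -c "
from h import *
plan((.516,-.0142,.064),8)
"
```

```text
t 7.45 pos [0.5112 0.0441 0.0672] yawY 8.01 F [ 1.1 -6.1 -3.9] w 0.0 q [ 0.03  0.53  2.05 -0.    0.56 -0.11]
shift cm [-5.83 -0.34  0.33]
turn opt [0.26 0.12 0.01]
turn opt [  -0.19    0.41 -179.99]
```

Call:
{"fn": "move_arm", "kwargs": {"moves": [[[1, 0, 0, 0.2, 0.1, 0, 1], [1, 0, 0, 0, 0, 0, 1], [1, 0, 0, 0, 0, 0, 1], [0.5, 0, 0, 0, 0, 0, 1], [0, 0, 0, 0, 0, 0, 1]]]}}

```text
time: 7.95
tool_pos: [0.5058, 0.0839, 0.0673]
orientation: [2.055, 2.373, 0.001]
force: [1.2, -6.3, -3.2]
grip_width: 0.0
```

```bash
python3 -c "
from h import *
plan((.516,-.0142,.064),8)
im=imaging.get_image('wrist');cv2.imwrite('pics/w8.png',im['frame'])
import pickle;pickle.dump(im,open('w8.pkl','wb'))
"
```

```text
t 7.95 pos [0.5058 0.0839 0.0673] yawY 8.22 F [ 1.2 -6.3 -3.2] w 0.0 q [ 0.11  0.53  2.05 -0.    0.56 -0.04]
shift cm [-9.85 -0.39  0.34]
turn opt [0.11 0.07 0.22]
turn opt [-1.1000e-01  1.7000e-01 -1.7978e+02]
```

View pics/w8.png

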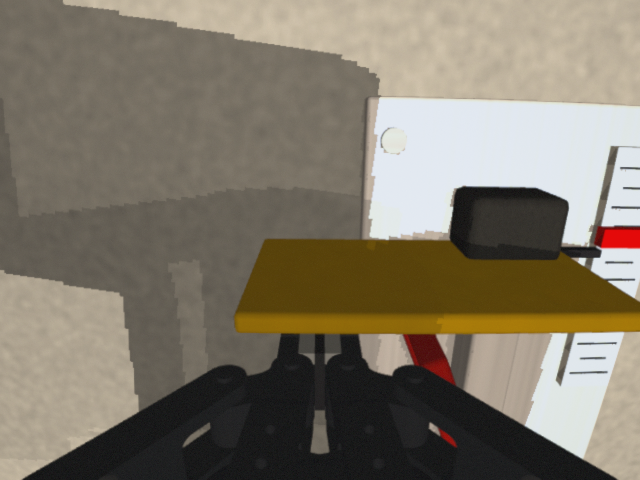

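```bash
python3 - <<'E'
from h import *
import pickle
w7=pickle.load(open('w7.pkl','rb'));w8=pickle.load(open('w8.pkl','rb'))
cv2.imwrite('pics/w8z.png',cv2.resize(w8['frame'][200:290,540:640],None,fx=6,fy=6,interpolation=cv2.INTER_CUBIC))
X,Y=fx(8.2)
for z in(.016,.02,.024,.028,.032):
    a=onz(w7,499.5,167.3,z)[:2];b=onz(w8,600,253,z)[:2];print(z,a@X,b@X,a@Y,b@Y)
c,rect,a,b=redmark(w8,(590,220,640,255));print(c,a,b)
for r in(a[1]-.5,c[1],b[1]+.5):print('mark',onz(w8,c[0],r,.018)[:2]@Y,onz(w8,c[0],r,.018)[:2]@X)
c,rect,a,b=redmark(w7,(500,30,570,80));print('mark7',onz(w7,*c,.018)[:2]@Y)
for r in (313,332):print('plate top y',onz(w8,540,r,.095)[:2]@Y,onz(w8,300,r,.095)[:2]@Y)
s,p,R=T();print('tcp',p[:2]@X,p[:2]@Y)
E
```

```text
0.016 0.6578950037786929 0.6617267172189318 -0.05446437772034984 0.021359778922791336
0.02 0.6560835917663076 0.6586394657401078 -0.05384698729396367 0.02286343810411342
0.024 0.6542721797539222 0.6555522142612838 -0.05322959686757749 0.02436709728543553
0.028 0.6524607677415368 0.6524649627824597 -0.052612206441191335 0.02587075646675764
0.032 0.6506493557291514 0.6493777113036358 -0.05199481601480517 0.027374415648079728
[618.52710496 236.98039216] [594 226] [639 247]
mark 0.03723544906209278 0.6669872876959345
mark 0.030995394007157614 0.6685309327423382
mark 0.025166854474471655 0.6699906917451891
mark7 0.03222118055903446
plate top y 0.03007521687749941 0.030645256483242553
plate top y 0.02287197778325217 0.023623211981853832
tcp 0.5125758752538825 0.010662922321026768
```

View pics/w8z.png

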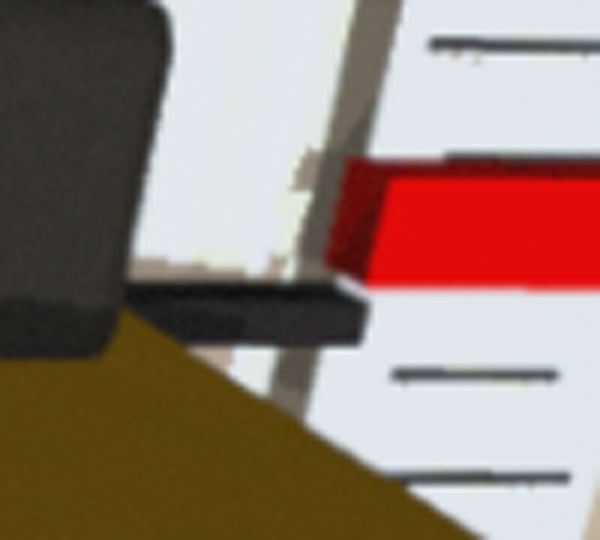

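Call:
{"fn": "move_arm", "kwargs": {"moves": [[[0.4, 0, 0, 0.1, 0, 0.2, 1], [0, 0, 0, 0, 0, 0, 1]]]}}

```text
time: 8.2
tool_pos: [0.5052, 0.0879, 0.0673]
orientation: [2.059, 2.371, -0.001]
force: [1.7, -4.2, -3.0]
grip_width: 0.0002
```

```bash
cat > meas.py <<'E'
from h import *
import pickle,sys
n=sys.argv[1]
plan((.516,-.0142,.064),8)
for c in('wrist','scene','side'):
    im=imaging.get_image(c);cv2.imwrite(f'pics/{n}_{c}.png',im['frame']);pickle.dump(im,open(f'{n}_{c}.pkl','wb'))
    b={'wrist':(200,290,500,640),'scene':(250,340,260,360),'side':(210,270,290,370)}[c]
    k={'wrist':5,'scene':7.5,'side':9}[c]
    cv2.imwrite(f'pics/{n}_{c}z.png',cv2.resize(im['frame'][b[0]:b[1],b[2]:b[3]],None,fx=k,fy=k,interpolation=cv2.INTER_CUBIC))
X,Y=fx(8.2);s,p,R=T();print('tcp',p[:2]@X,p[:2]@Y)
E
python3 meas.py a
```

```text
t 8.2 pos [0.5052 0.0879 0.0673] yawY 8.05 F [ 1.7 -4.2 -3. ] w 0.0002 q [ 0.11  0.53  2.05 -0.    0.56 -0.02]
shift cm [-10.26  -0.36   0.34]
turn opt [0.01 0.08 0.05]
turn opt [-1.3000e-01  2.0000e-02 -1.7995e+02]
tcp 0.5125425787324922 0.014596897635674656
```

View pics/a_wristz.png

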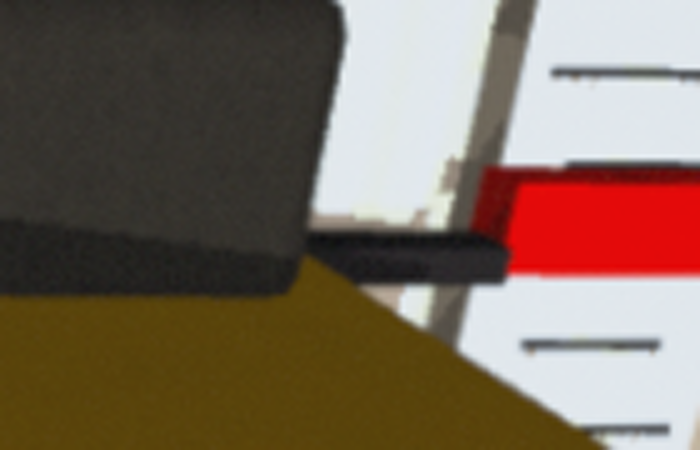

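View pics/a_scenez.png

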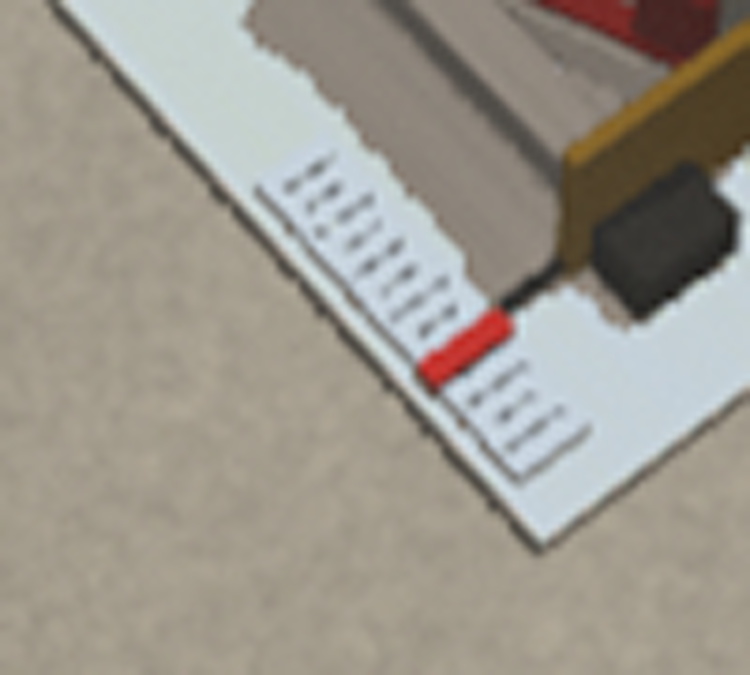

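View pics/a_sidez.png

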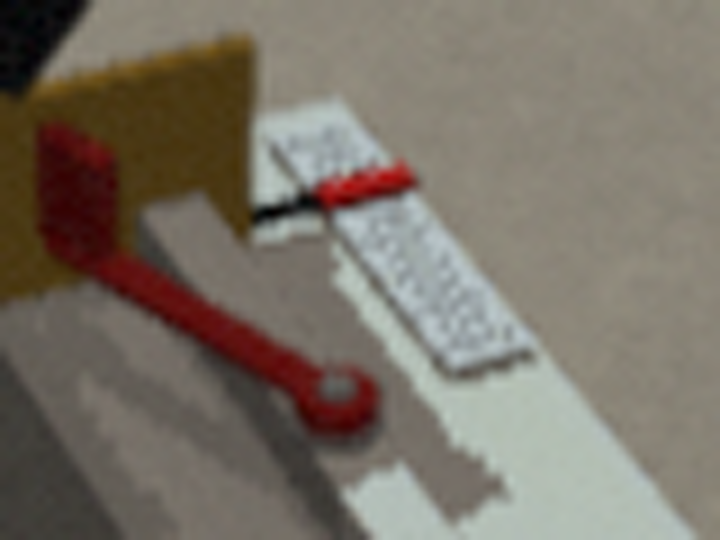

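```bash
python3 - <<'E'
from h import *
import pickle
w,sc,sd=[pickle.load(open(f'a_{c}.pkl','rb')) for c in('wrist','scene','side')]
q=lambda x,y,k,ox,oy:(ox+(x+.5)/k-.5,oy+(y+.5)/k-.5)
for th in(7.8,8.4):
    X,Y=fx(th);print(th)
    for nm,im,k,ox,oy,pts in(('wrist',w,5,500,200,dict(ptr=(508,265,.028),ptr26=(508,265,.026),mk_far=(520,183,.018),mk_near=(512,273,.018),mk_far2=(640,183,.018),mk_near2=(640,273,.018))),
      ('scene',sc,7.5,260,250,dict(ptr=(505,303,.028),ptr_b=(555,268,.028),mkA=(490,309,.018),mkB=(514,328,.018),mkC=(418,368,.018),mkD=(436,387,.018))),
      ('side',sd,9,290,210,dict(ptr=(318,201,.026),ptr_b=(258,213,.026),mkn=(325,207,.018),mkf=(318,185,.018),mkn2=(415,184,.018),mkf2=(404,160,.018)))):
        for a,(x,y,z) in pts.items():
            P=onz(im,*q(x,y,k,ox,oy),z)[:2];print(nm,a,np.round([P@X,P@Y],4))
E
```

```text
7.8
wrist ptr [0.6526 0.0344]
wrist ptr26 [0.6542 0.0337]
wrist mk_far [0.6595 0.0398]
wrist mk_near [0.661  0.0298]
wrist mk_far2 [0.6731 0.0398]
wrist mk_near2 [0.6757 0.0298]
scene ptr [0.6542 0.0354]
scene ptr_b [0.6333 0.0359]
scene mkA [0.6561 0.0302]
scene mkB [0.6544 0.0405]
scene mkC [0.6879 0.032 ]
scene mkD [0.6877 0.041 ]
side ptr [0.6508 0.0276]
side ptr_b [0.6299 0.0292]
side mkn [0.6563 0.0336]
side mkf [0.6594 0.0458]
side mkn2 [0.6894 0.0336]
side mkf2 [0.6921 0.0475]
8.4
wrist ptr [0.6529 0.0276]
wrist ptr26 [0.6545 0.0268]
wrist mk_far [0.6599 0.0329]
wrist mk_near [0.6613 0.0229]
wrist mk_far2 [0.6734 0.0328]
wrist mk_near2 [0.676  0.0227]
scene ptr [0.6546 0.0286]
scene ptr_b [0.6337 0.0292]
scene mkA [0.6564 0.0233]
scene mkB [0.6548 0.0336]
scene mkC [0.6882 0.0248]
scene mkD [0.6881 0.0338]
side ptr [0.651  0.0207]
side ptr_b [0.6302 0.0226]
side mkn [0.6566 0.0267]
side mkf [0.6599 0.0389]
side mkn2 [0.6898 0.0264]
side mkf2 [0.6926 0.0403]
```

```bash
python3 - <<'E'
import pickle,cv2
im=pickle.load(open('w1.pkl','rb'))
cv2.imwrite('pics/w1p.png',cv2.resize(im['frame'][0:150,170:340],None,fx=4.5,fy=4,interpolation=cv2.INTER_CUBIC))
E
```

```text
(no output)
```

View pics/w1p.png

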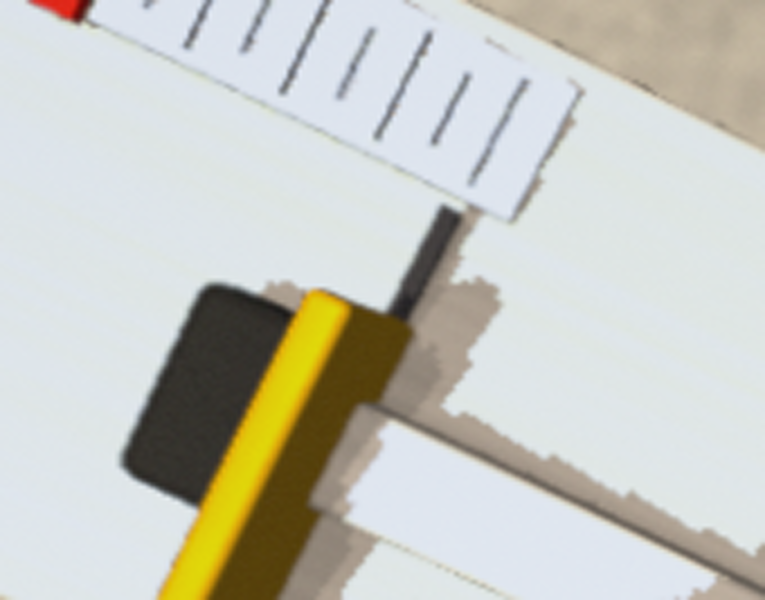

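```bash
python3 - <<'E'
from h import *
import pickle
w1=pickle.load(open('w1.pkl','rb'));w7=pickle.load(open('w7.pkl','rb'))
def q1(x,y):return(170+(x+.5)/4.5-.5,(y+.5)/4-.5)
def q7(x,y):return(400+(x+.5)/3.3-.5,20+(y+.5)/3.3-.5)
X,Y=fx(8)
f=lambda im,p,z:np.array([onz(im,*p,z)[:2]@X,onz(im,*p,z)[:2]@Y])
t1a,t1b=f(w1,q1(472,185),.0125),f(w1,q1(526,80),.0125);t7a,t7b=f(w7,q7(342,483),.0125),f(w7,q7(433,483),.0125)
print(t1a,t1b,t7a,t7b)
for z in(.018,.022,.026,.03,.034):
    print(z,'w1',f(w1,q1(450,212),z)-t1a,'w7',f(w7,q7(328,487),z)-t7a)
# w1 plate top
a=f(w1,q1(302,290),.095);b=f(w1,q1(350,312),.095);print('plate top end corners',a-t1a,b-t1a)
# ticks spacing w7
print([np.round(f(w7,q7(400,r),.0125)-t7a,4)[1] for r in(483,442,402,358,316,272,229,184)])
a=f(w7,q7(350,521),.095);b=f(w7,q7(350,557),.095);print('w7 plate',a-t7a,b-t7a)
print('w7 mark',f(w7,q7(444,92),.018)-t7a,f(w7,q7(444,139),.018)-t7a)
E
```

```text
[ 0.66017509 -0.05030583] [ 0.6840581  -0.05026194] [ 0.66276901 -0.05162819] [ 0.68651973 -0.05155084]
0.018 w1 [-0.00725465  0.00058846] w7 [-0.00598417 -0.0001751 ]
0.022 w1 [-7.46157033e-03 -1.57987965e-05] w7 [-0.00779295  0.00043525]
0.026 w1 [-0.00766849 -0.00062005] w7 [-0.00960173  0.00104559]
0.03 w1 [-0.00787541 -0.00122431] w7 [-0.01141051  0.00165593]
0.034 w1 [-0.00808233 -0.00182857] w7 [-0.01321929  0.00226628]
plate top end corners [-0.03326954  0.00404234] [-0.03319902 -0.00419397]
[np.float64(0.0), np.float64(0.0103), np.float64(0.0201), np.float64(0.0308), np.float64(0.0407), np.float64(0.051), np.float64(0.0609), np.float64(0.0711)]
w7 plate [-0.03565603  0.00509468] [-0.03471693 -0.00188425]
w7 mark [0.01088464 0.09106234] [0.01220649 0.08087128]
```

```bash
python3 - <<'E'
from h import *
import pickle
w,sc,sd=[pickle.load(open(f'a_{c}.pkl','rb')) for c in('wrist','scene','side')]
q=lambda x,y,k,ox,oy:(ox+(x+.5)/k-.5,oy+(y+.5)/k-.5)
X,Y=fx(8)
def g(im,k,ox,oy,x,y,z):
    P=onz(im,*q(x,y,k,ox,oy),z)[:2];return np.round([P@X,P@Y],4)
print('tick70',g(w,5,500,200,590,345,.0125),'tick60',g(w,5,500,200,630,430,.0125),'tick90',g(w,5,500,200,640,163,.0125),'t100',g(w,5,500,200,640,73,.0125))
print('mark',g(w,5,500,200,600,183,.018),g(w,5,500,200,600,273,.018))
for z in(.019,.021,.023):
  print(z,'w',g(w,5,500,200,508,265,z),'sc',g(sc,7.5,260,250,505,303,z),'sd',g(sd,9,290,210,318,201,z))
E
```

```text
tick70 [0.6767 0.0169] tick60 [0.6843 0.0065] tick90 [0.6772 0.0379] t100 [0.6747 0.0479]
mark [0.6686 0.0375] [0.6712 0.0275]
0.019 w [0.6597 0.0288] sc [0.6513 0.0297] sd [0.6551 0.034 ]
0.021 w [0.6581 0.0295] sc [0.652  0.0305] sd [0.6539 0.0315]
0.023 w [0.6566 0.0303] sc [0.6527 0.0312] sd [0.6527 0.029 ]
```

```bash
python3 - <<'E'
from h import *
import pickle
w=pickle.load(open('a_wrist.pkl','rb'));w7=pickle.load(open('w7.pkl','rb'))
q=lambda x,y,k,ox,oy:(ox+(x+.5)/k-.5,oy+(y+.5)/k-.5)
def g(im,k,ox,oy,x,y,z):
    P=onz(im,*q(x,y,k,ox,oy),z)[:2];return np.array([P@X,P@Y])
for th in(7.5,8,8.5):
    X,Y=fx(th)
    t7=g(w7,3.3,400,20,342,483,.0125);d70=g(w7,3.3,400,20,394,184,.0125)-t7
    m7=g(w7,3.3,400,20,376,92,.018)-t7
    ta=g(w,5,500,200,522,345,.0125);ma=g(w,5,500,200,520,183,.018)
    print(th,d70,m7,ma-ta)
    for z in(.017,.021,.025):print(z,g(w7,3.3,400,20,328,487,z)-t7, g(w,5,500,200,508,265,z)-ta+d70)
E
```

```text
7.5 [0.00341003 0.07111881] [-0.00606783  0.09061661] [-0.00912986  0.02042241]
0.017 [-0.00552891 -0.00037594] [-0.00406615  0.08211449]
0.021 [-0.00734295  0.00021859] [-0.00716936  0.08358419]
0.025 [-0.00915698  0.00081313] [-0.01027257  0.08505389]
8 [0.00403052 0.07108634] [-0.00527683  0.09066611] [-0.0089513  0.0205013]
0.017 [-0.00553198 -0.00032768] [-0.00334942  0.08214685]
0.021 [-0.00734076  0.00028266] [-0.00643969  0.08364357]
0.025 [-0.00914954  0.000893  ] [-0.00952995  0.08514029]
8.5 [0.0046507  0.07104846] [-0.00448543  0.0907087 ] [-0.00877205  0.02057864]
0.017 [-0.00553463 -0.00027939] [-0.00263244  0.08217295]
0.021 [-0.00733801  0.00034671] [-0.00570952  0.08369658]
0.025 [-0.0091414   0.00097281] [-0.00878661  0.08522021]
```

Call:
{"fn": "move_arm", "kwargs": {"moves": [[[0.26, 0, 0, 0, 0, 0, 1], [0, 0, 0, 0, 0, 0, 1]]]}}

```text
time: 8.55
tool_pos: [0.5049, 0.0897, 0.0673]
orientation: [2.059, 2.371, -0.001]
force: [1.2, -5.1, -3.5]
grip_width: 0.0
```

```bash
python3 meas.py b
```

```text
t 8.55 pos [0.5049 0.0897 0.0673] yawY 8.04 F [ 1.2 -5.1 -3.5] w 0.0 q [ 0.12  0.53  2.05 -0.    0.56 -0.02]
shift cm [-10.44  -0.36   0.34]
turn opt [0.02 0.1  0.04]
turn opt [-1.5000e-01  4.0000e-02 -1.7996e+02]
tcp 0.5125859045617571 0.01663814197207759
```

View pics/b_wristz.png

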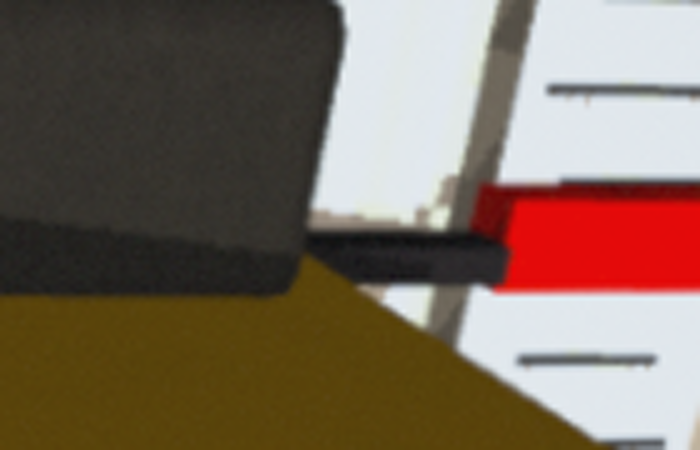

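View pics/b_sidez.png

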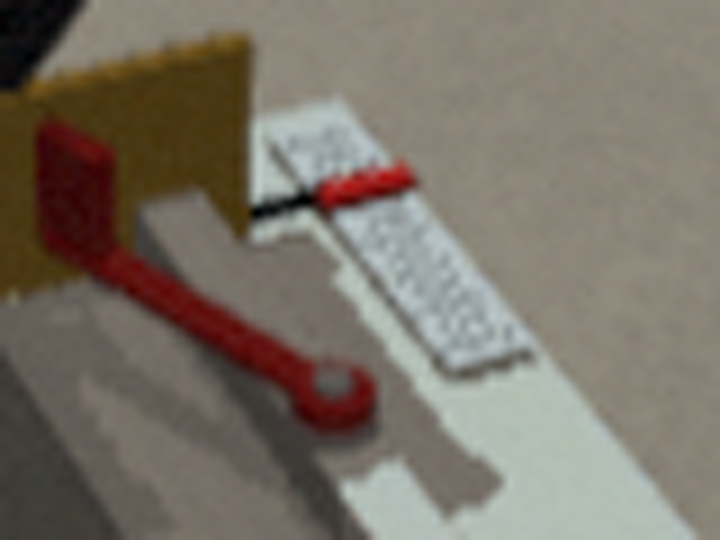

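Call:
{"fn": "move_arm", "kwargs": {"moves": [[[0.08, 0.8, 0, 0, 0, 0, 1], [0, 0.8, 0, 0, 0, 0, 1], [0, 0.8, 0, 0, 0, 0, 1], [0, 0.6, 0, 0, 0, 0, 1]]]}}

```text
time: 9.1
tool_pos: [0.5302, 0.0931, 0.0664]
orientation: [-2.057, -2.369, 0.012]
force: [-5.6, -6.0, -0.5]
grip_width: -0.0002
```

```bash
cat > st.py <<'E'
from h import *
X,Y=fx(8.0);s,p,R=T();print('x',p[:2]@X,'y',p[:2]@Y,'z',p[2],'F',(s['force'][:2]@X).round(1),(s['force'][:2]@Y).round(1))
plan((.5,.09,.067),8)
E
python3 st.py
```

```text
x 0.5379612519010352 y 0.018385580602721253 z 0.0664090895617696 F -6.4 -5.1
t 9.1 pos [0.5302 0.0931 0.0664] yawY 8.06 F [-5.6 -6.  -0.5] w -0.0002 q [ 0.12  0.56  1.98 -0.    0.61 -0.02]
shift cm [ 0.12 -3.03 -0.03]
turn opt [-0.5   0.11  0.06]
turn opt [-1.7000e-01 -7.8000e-01 -1.7994e+02]
```

Call:
{"fn": "move_arm", "kwargs": {"moves": [[[0.1, 0.7, 0, -0.5, 0, 0, 1], [0, 0.7, 0, 0, 0, 0, 1], [0, 0.7, 0, 0, 0, 0, 1]]]}}

```text
time: 9.4
tool_pos: [0.5467, 0.0957, 0.0652]
orientation: [-2.057, -2.369, 0.013]
force: [-5.0, -5.9, -0.9]
grip_width: -0.0
```

```bash
python3 st.py; python3 meas.py c
```

```text
x 0.5546464498047217 y 0.018653308562005852 z 0.06521151693256336 F -5.8 -5.1
t 9.4 pos [0.5467 0.0957 0.0652] yawY 8.08 F [-5.  -5.9 -0.9] w -0.0 q [ 0.12  0.58  1.94 -0.    0.63 -0.02]
shift cm [ 0.09 -4.7  -0.14]
turn opt [-0.51  0.12  0.08]
turn opt [  -0.19   -0.8  -179.92]
t 9.4 pos [0.5467 0.0957 0.0652] yawY 8.08 F [-5.  -5.9 -0.9] w -0.0 q [ 0.12  0.58  1.94 -0.    0.63 -0.02]
shift cm [-10.45  -4.58   0.18]
turn opt [-0.51  0.12  0.08]
turn opt [  -0.19   -0.8  -179.92]
tcp 0.5558186684592704 0.016685805475234163
```

View pics/c_wrist.png

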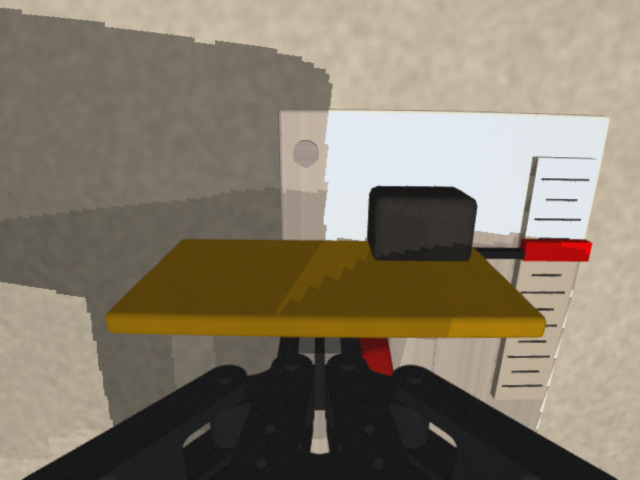

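View pics/c_sidez.png

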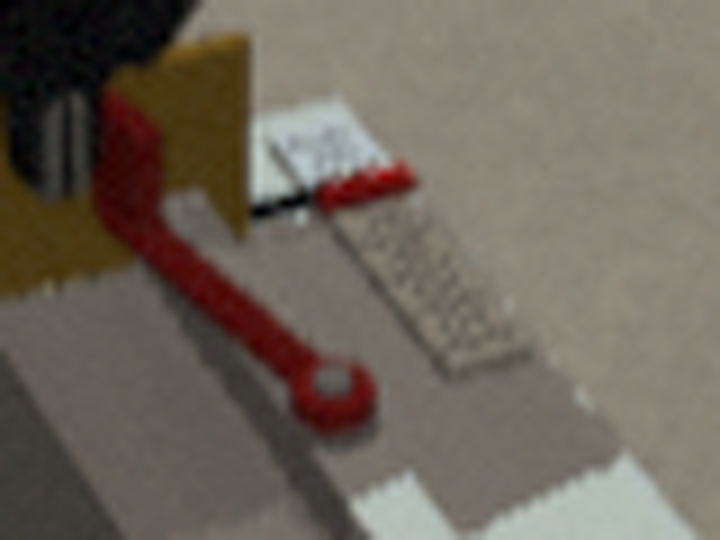

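Call:
{"fn": "move_arm", "kwargs": {"moves": [[[0.05, 0.8, -0.1, -0.5, 0, 0, 1], [0, 0.8, 0, 0, 0, 0, 1], [0, 0.8, 0, 0, 0, 0, 1], [0, 0.8, 0, 0, 0, 0, 1]]]}}

```text
time: 9.95
tool_pos: [0.5737, 0.0989, 0.0647]
orientation: [-2.056, -2.369, 0.014]
force: [-4.2, -6.2, 0.4]
grip_width: 0.0002
```

```bash
python3 st.py
```

```text
x 0.5819233467622094 y 0.018067779810880466 z 0.06473405443565912 F -5.1 -5.6
t 9.95 pos [0.5737 0.0989 0.0647] yawY 8.1 F [-4.2 -6.2  0.4] w 0.0002 q [ 0.12  0.6   1.88 -0.    0.67 -0.02]
shift cm [ 0.16 -7.43 -0.16]
turn opt [-0.54  0.15  0.1 ]
turn opt [  -0.23   -0.85 -179.9 ]
```

Call:
{"fn": "move_arm", "kwargs": {"moves": [[[0.12, 0.7, -0.1, -0.5, 0, 0, 1], [0, 0.5, 0, 0, 0, 0, 1]]]}}

```text
time: 10.15
tool_pos: [0.5834, 0.1008, 0.0648]
orientation: [-2.058, -2.372, 0.01]
force: [-10.9, -7.3, 4.1]
grip_width: 0.0
```

```bash
python3 st.py; python3 meas.py d
```

```text
x 0.5917592189555461 y 0.01864113150160048 z 0.06483808586371587 F -11.8 -5.7
t 10.15 pos [0.5834 0.1008 0.0648] yawY 8.1 F [-10.9  -7.3   4.1] w 0.0 q [ 0.12  0.61  1.86 -0.    0.67 -0.02]
shift cm [ 0.1  -8.41 -0.17]
turn opt [-0.34  0.16  0.1 ]
turn opt [  -0.25   -0.53 -179.89]
t 10.15 pos [0.5834 0.1008 0.0648] yawY 8.1 F [-10.9  -7.3   4.1] w 0.0 q [ 0.12  0.61  1.86 -0.    0.67 -0.02]
shift cm [-10.44  -8.29   0.16]
turn opt [-0.34  0.16  0.1 ]
turn opt [  -0.25   -0.53 -179.89]
tcp 0.5917433962428206 0.01649414358501877
```

View pics/d_wrist.png

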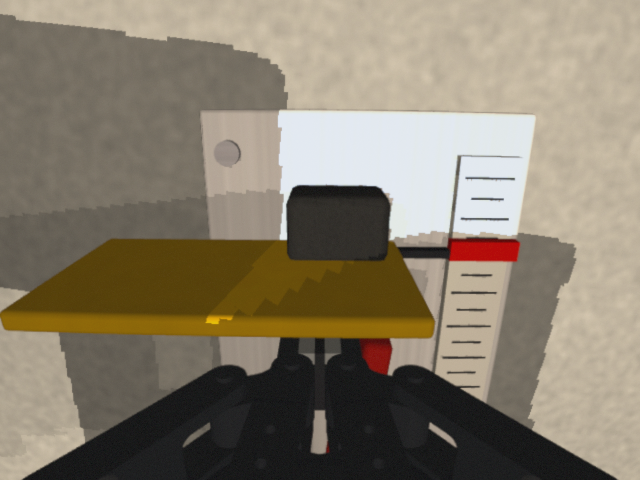

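View pics/d_sidez.png

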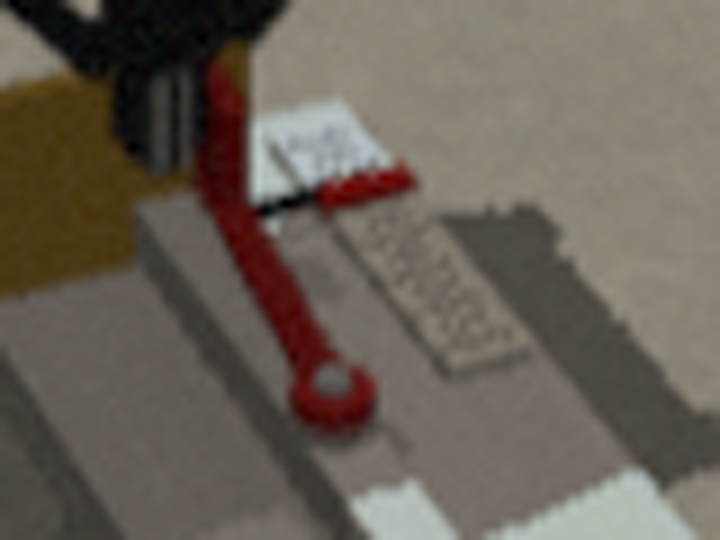

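Call:
{"fn": "move_arm", "kwargs": {"moves": [[[0, 0.4, 0, -0.3, 0, 0, 1], [0, 0, 0, 0, 0, 0, 1]]]}}

```text
time: 10.5
tool_pos: [0.583, 0.1001, 0.0645]
orientation: [-2.057, -2.37, 0.014]
force: [2.7, -5.7, 2.7]
grip_width: -0.0002
```

```bash
python3 st.py; python3 meas.py e; python3 - <<'E'
import cv2
f=cv2.imread('pics/e_wrist.png')
cv2.imwrite('pics/e_z2.png',cv2.resize(f[190:310,380:530],None,fx=5,fy=5,interpolation=cv2.INTER_CUBIC))
E
```

```text
x 0.5912207815315972 y 0.018040146465525313 z 0.06445615359361198 F 1.9 -6.0
t 10.5 pos [0.583  0.1001 0.0645] yawY 8.1 F [ 2.7 -5.7  2.7] w -0.0002 q [ 0.12  0.61  1.86 -0.    0.68 -0.02]
shift cm [ 0.16 -8.36 -0.18]
turn opt [-0.51  0.16  0.1 ]
turn opt [  -0.26   -0.8  -179.9 ]
t 10.5 pos [0.583  0.1001 0.0645] yawY 8.1 F [ 2.7 -5.7  2.7] w -0.0002 q [ 0.12  0.61  1.86 -0.    0.68 -0.02]
shift cm [-10.38  -8.24   0.15]
turn opt [-0.51  0.16  0.1 ]
turn opt [  -0.26   -0.8  -179.9 ]
tcp 0.5913283841202464 0.015918336886915744
```

View pics/e_z2.png

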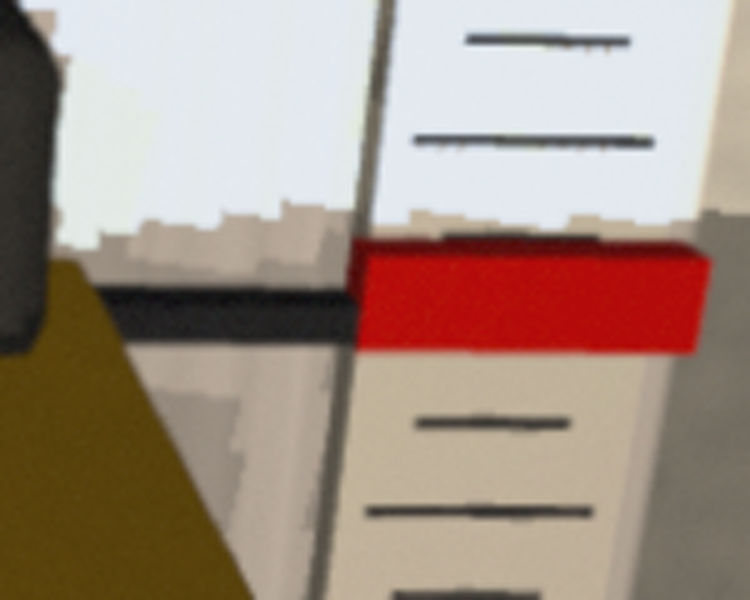

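View pics/e_sidez.png

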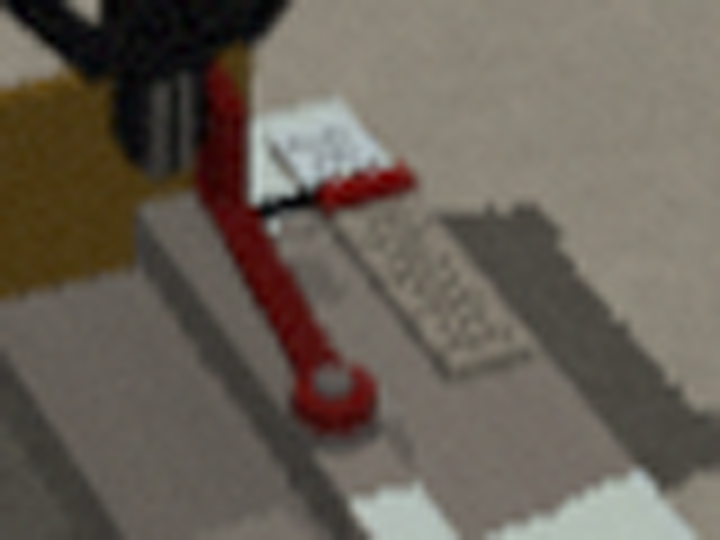

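View pics/e_scenez.png

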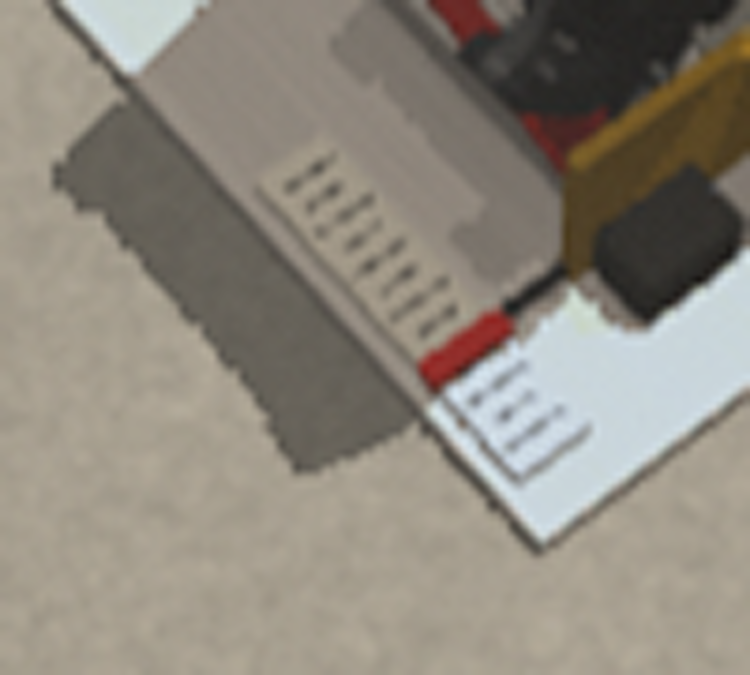

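Call:
{"fn": "move_arm", "kwargs": {"moves": [[[0.12, 0.5, -0.1, -0.4, 0, 0, 1], [0.08, 0.5, 0, 0, 0, 0, 1]]]}}

```text
time: 10.85
tool_pos: [0.584, 0.1016, 0.0639]
orientation: [-2.053, -2.366, 0.024]
force: [-27.9, -10.1, 26.7]
grip_width: -0.0001
```

```bash
python3 st.py; python3 meas.py f; python3 st.py; python3 - <<'E'
import cv2
f=cv2.imread('pics/f_wrist.png')
cv2.imwrite('pics/f_z2.png',cv2.resize(f[190:310,380:530],None,fx=5,fy=5,interpolation=cv2.INTER_CUBIC))
E
```

```text
x 0.5924236043626323 y 0.019382551848770076 z 0.06385424424951792 F -29.1 -6.1
t 10.85 pos [0.584  0.1016 0.0639] yawY 8.1 F [-27.9 -10.1  26.7] w -0.0001 q [ 0.12  0.62  1.85 -0.01  0.69 -0.01]
shift cm [ 0.03 -8.48 -0.16]
turn opt [-1.03  0.18  0.1 ]
turn opt [  -0.28   -1.62 -179.89]
t 10.85 pos [0.584  0.1016 0.0639] yawY 8.1 F [-27.9 -10.1  26.7] w -0.0001 q [ 0.12  0.62  1.85 -0.01  0.69 -0.01]
shift cm [-10.51  -8.36   0.17]
turn opt [-1.03  0.18  0.1 ]
turn opt [  -0.28   -1.62 -179.89]
tcp 0.5924520168081565 0.017362523175700154
x 0.5923878008716322 y 0.019430460868190877 z 0.06391602315989348 F -23.9 -5.1
t 11.0 pos [0.5839 0.1017 0.0639] yawY 8.1 F [-22.9  -8.4  16.6] w -0.0 q [ 0.12  0.62  1.85 -0.01  0.69 -0.01]
shift cm [ 0.03 -8.48 -0.15]
turn opt [-1.04  0.18  0.1 ]
turn opt [  -0.28   -1.63 -179.89]
```

View pics/f_z2.png

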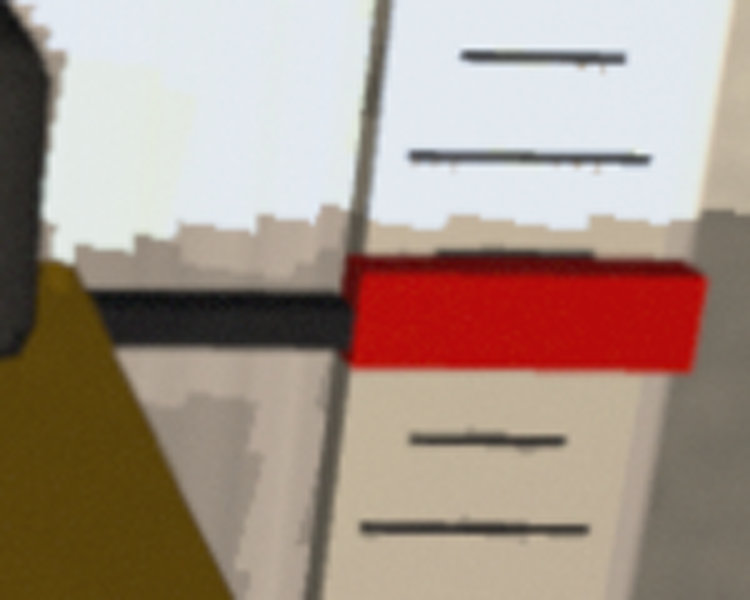

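View pics/f_sidez.png

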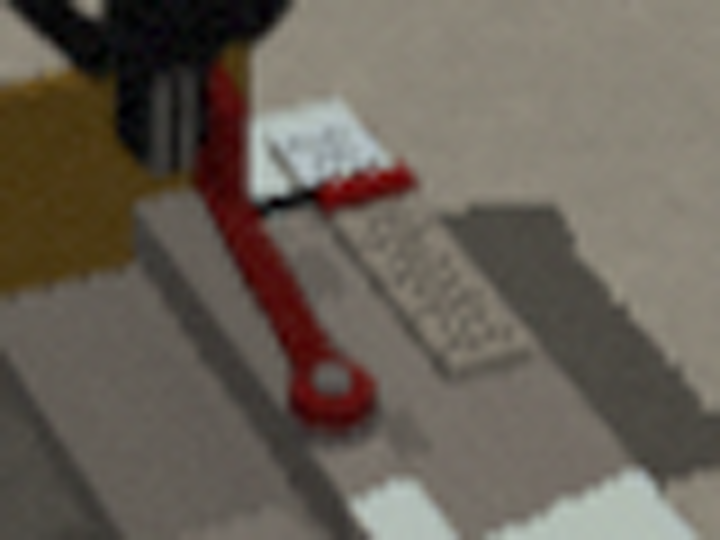

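Call:
{"fn": "move_arm", "kwargs": {"moves": [[[0, 0.1, 0, -0.3, 0, 0, 1], [0, 0.1, 0, 0, 0, 0, 1]]]}}

```text
time: 11.2
tool_pos: [0.5828, 0.101, 0.064]
orientation: [-2.053, -2.366, 0.025]
force: [-1.3, -4.6, 0.6]
grip_width: 0.0001
```

```bash
python3 st.py; python3 meas.py g; python3 st.py; python3 - <<'E'
import cv2
f=cv2.imread('pics/g_wrist.png')
cv2.imwrite('pics/g_z2.png',cv2.resize(f[190:310,380:530],None,fx=5,fy=5,interpolation=cv2.INTER_CUBIC))
E
```

```text
x 0.5911346883545755 y 0.01889788364290407 z 0.06402547433149108 F -1.9 -4.4
t 11.2 pos [0.5828 0.101  0.064 ] yawY 8.1 F [-1.3 -4.6  0.6] w 0.0001 q [ 0.12  0.62  1.85 -0.01  0.69 -0.01]
shift cm [ 0.08 -8.35 -0.15]
turn opt [-1.03  0.19  0.1 ]
turn opt [  -0.29   -1.62 -179.89]
t 11.2 pos [0.5828 0.101  0.064 ] yawY 8.1 F [-1.3 -4.6  0.6] w 0.0001 q [ 0.12  0.62  1.85 -0.01  0.69 -0.01]
shift cm [-10.46  -8.23   0.18]
turn opt [-1.03  0.19  0.1 ]
turn opt [  -0.29   -1.62 -179.89]
tcp 0.5912800181637361 0.016792853867748894
x 0.5912177978844046 y 0.018856703992133208 z 0.06397503338371313 F -5.2 -5.5
t 11.35 pos [0.5828 0.101  0.064 ] yawY 8.1 F [-4.4 -6.2  5. ] w -0.0002 q [ 0.12  0.62  1.85 -0.01  0.69 -0.01]
shift cm [ 0.08 -8.36 -0.15]
turn opt [-1.05  0.19  0.1 ]
turn opt [  -0.29   -1.64 -179.89]
```

View pics/g_z2.png

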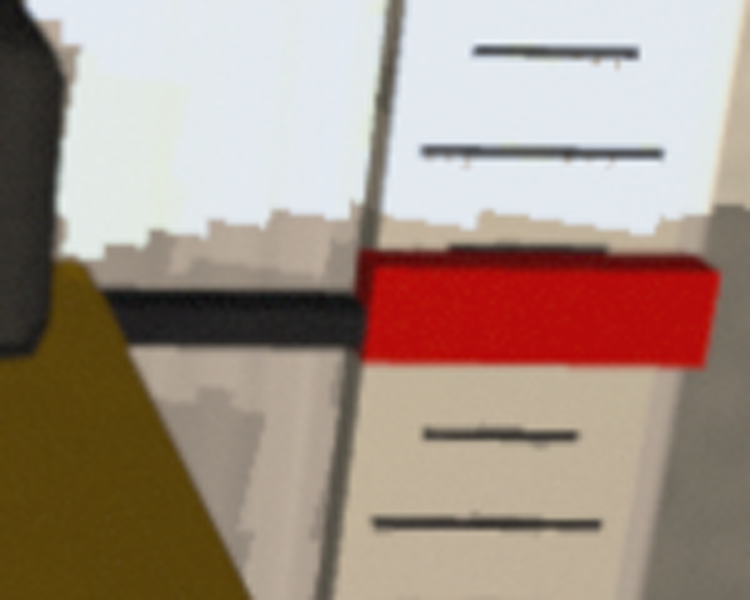

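```bash
python3 - <<'E'
from h import *
import pickle
sd=pickle.load(open('g_side.pkl','rb'));f=sd['frame'][210:270,290:370]
cv2.imwrite('pics/g_sz.png',cv2.resize(f,None,fx=9,fy=9,interpolation=cv2.INTER_CUBIC))
q=lambda x,y:(290+(x+.5)/9-.5,210+(y+.5)/9-.5)
X,Y=fx(8)
for z in(.05,.055):
    g=lambda x,y:np.array([onz(sd,*q(x,y),z)[:2]@X,onz(sd,*q(x,y),z)[:2]@Y])
    for n,a,b in(('f',(333,390),(233,215)),):
        d=g(*b)-g(*a);print('now',z,d,np.arctan2(d[0],d[1]))
    d=g(85,245)-g(337,397);print('open',d,np.arctan2(d[0],d[1]))
E
```

```text
now 0.05 [0.00888318 0.09340043] 0.09482333506211708
open [-0.03992306  0.10076281] -0.3772333824890479
now 0.055 [0.0088257  0.09279611] 0.09482333506211857
open [-0.03966475  0.10011085] -0.37723338248904925
```

View pics/g_sz.png

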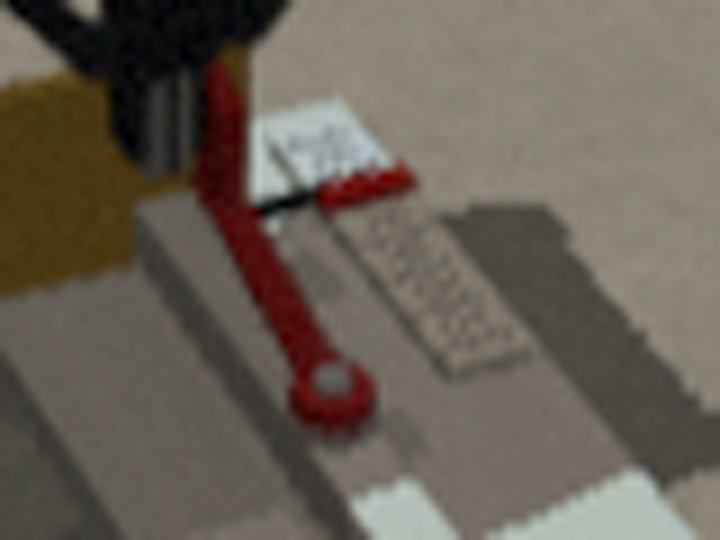

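```bash
python3 - <<'E'
import cv2
f=cv2.imread('pics/g_scene.png')[165:345,220:400]
cv2.imwrite('pics/g_d.png',cv2.resize(f,None,fx=3.3,fy=3.3,interpolation=cv2.INTER_CUBIC))
E
```

```text
(no output)
```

View pics/g_d.png

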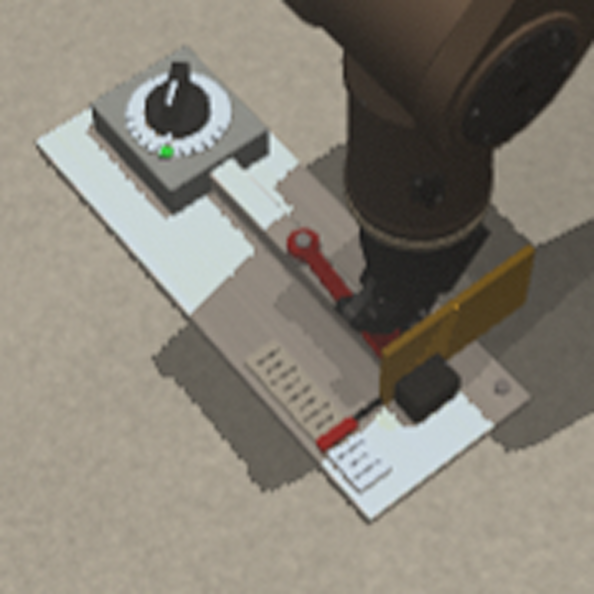

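The dial pointer is still at the green mark. The leg pointer is at the red mark and the lever is closed, so I'm handing in.

```bash
python3 -c "
from h import *
print(ticket.close_job()); print(monitor.get_state()['tool_pos'],monitor.get_state()['force'])"
```

```text
the job is handed in; nothing more can be done
None
the job is handed in; nothing more can be done
```

I set the dial, then pushed the yellow plate until the leg pointer was at the red mark. I then slid the shut fingers along the plate to close the lever, and handed in at about 11.4 s with the fingers still holding the leg.

**Last checks:**
- **Dial:** the pointer was within about 0.5° of the middle of the green mark while gripped. The scene view just before hand-in still showed it there.
- **Leg:** the pointer was within about 0.6 mm of the middle of the red mark in the wrist view. The fingers were still pressing the plate with about 5 N.
- **Lever:** the side view put the arm at +0.095 rad past the leg line, where fully closed is about +0.10. Pushing harder took the side force to 29 N with under 1 mm more movement, so I took it to be at its stop.
- **Loose parts:** I never went near them, but I took no final picture to check them.

**Disagreements:**
- My first reading of the leg pointer's height (28 mm) made the leg look at length about 3 mm early. Comparing against the scale ticks gave about 22 mm, and I corrected the leg by that.
- The side camera read several millimetres off the others in absolute position. I used it only for rough checks of the pointer's height and the lever angle.
- The wrist view put the green mark's centre about 40 mm from the dial axis rather than the stated 36 mm. I judged the setting by angle.

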